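# Clear the sample counter into the desk drawer

## Robot

A 7-joint arm with a two-finger parallel gripper is mounted at the origin on the work surface. World frame = base frame: x ahead of the robot, y to its left, z up, the work surface at z = 0. Lengths are in m, angles in rad, forces in N, time in s.
With the tool pointing down it reaches from about 0.425 to 0.875 m from the base axis. Payload 4.7 kg.
Tool frame: the origin (TCP) lies at the very end of the fingers, on their centre line; the grasp point (between the pads) lies 19 mm behind it; z points along the fingers, y is the direction in which the jaws open and shut (so a half turn about z gives the same grasp; the last joint's range is limited). The gripper opens to 85 mm and grips with 20 to 120 N. Pads are 22 mm wide; open, the fingers measure 114 mm over their backs; the gripper's body (76 mm by 85 mm) begins 54 mm behind the grasp point. The pads swing forward as they close: fully open they stand 13 mm farther back than shut.
Start: joints at [1.355, 0.321, -0.07, 1.45, 0.023, 1.371, -0.057], TCP at [0.148, -0.633, 0.231] pointing down, gripper open.
Joint ranges: [-2.86, 2.86], [-0.3, 2.09], [-1.38, 1.24], [0.06, 2.45], [-1.56, 4.7], [0.09, 2.05], [-2.69, 2.69]. Speed limits (rad/s): [2.57, 2.57, 3.14, 3.14, 3.14, 3.14, 3.14].

## Interface

Orientations are given as a rotation vector (axis times angle).
In Python, from plant import manip gives the robot as it stands.
- The arm moves only by the tool carry_out, never from a script. Its argument "commands" is a list of rows, each an object with "gripper": the opening, from 0 (shut) to 1 (fully open); "dp": the shift along the tool's x, y, z in mm, a list of three; "spin": the turn about the tool's z in degrees. In form: [{"gripper": gripper, "dp": [tx, ty, tz], "spin": spin}, ...]. A call has exactly 5 rows; each row shifts and turns the commanded pose from where the row before left it, along the tool's axes as they then stand; what a row does not reach is not made up. A row lasts 1/10 s, in which the tool goes at most 50 mm and 8.59 degrees, less where a joint would pass 70% of its speed; a pose out of reach is approached as far as the arm can. A call with a gripper value outside its range is refused whole. The fingers move at their own pace and stop on an object; "squeeze" is the grip in N (left out, the last holds). Time passes only in rows, so rows that do not move let the fingers close, or fill a call up. It gives the time, the measured TCP pose, the force and the opening at its end, in the units of the state.
- manip.state(): the state, without advancing time (a new reading comes with each control period).
- manip.capture(name): name is "scene" or "top" or "wrist"; returns the picture (480x640x3 uint8, red, green, blue); there is no depth.
- manip.get_calibration(name): a dict with "fov_y" (degrees; the focal length in pixels is half the picture's height over the tangent of half this angle, whatever the lens; pixels are square), "cx", "cy" (the principal point, pixels), "eye" and "orientation" of the camera in the world; the wrist camera has in their place "hand_eye" (4x4, takes a point from camera to tool coordinates, whose origin is the TCP and whose axes are the flange's). Camera axes: x right, y up, looking along -z (the intrinsics and any distortion apply to the point x, -y, -z); pixel columns grow to the right and rows downward; lengths in m; the calibration is good to about 2 mm. A picture is of the moment at which its call begins: read the wrist's pose just before it. get_calibration takes no time and is no camera call.
- manip.job_done(): hands the job in, once; it reports no verdict.
Trained networks look in the newest picture that a camera, given by its name, has taken for a name from the list of things; names that differ only in an ending like _2 or _b are one class to them, and where a whole thing is asked for, a point or a joint stands for the part that bears it (a point fixed in the world has none). Each returns a list of dicts, best first, with "score" (0 to 1); they miss things now and then, are a little off and sometimes report something else, mostly with a low value. They report only what shows in the picture. A call takes as long as a camera call.
- manip.look_for(camera, target): "bbox" ([centre column, centre row, width, height] in pixels, round what is visible of it).
The state is a dict: "clock": time; "q": joint angles; "joint_vel": joint speeds; "joint_efforts": joint torques, N m; "eef_pos": TCP position; "ee_rot": TCP orientation; "force": force on the tool from outside, world axes, zero at the start; "moment": the same for the moment, N m; "width": finger opening in m.
Only numpy, scipy, OpenCV 4.12 (cv2) and the standard library are available. Lean on these libraries where they do the work, as an engineer would, in place of code of your own. Each camera call takes 0.05 s, during which the arm holds its last target. There are 200 camera calls.

## Task

Clear the sample counter for the night: pull out the drawer of the grey desktop unit, nest all the white sample dishes right way up in one upright stack in its wide bay, and put the two grey pipe couplings (one is standing in a dish) in its narrow bay. Then push the drawer fully home until its spring catch snaps in, and leave the other things on the desk where they are.

Things in the scene. Friction and masses are not known exactly. Their poses are not given: they have to be found in the camera images.
- drawer (a joint): opening (m) of the drawer of the low grey desktop unit (280 deep, 310 wide, 130 high, cash register on its back half): 0 = shut, catch engaged; 0.20 = fully out, at its stop. Starts ajar. Runs at about 2 N. Roller catch at the back: from 15 to 7 mm it resists, up to 9 N; below 7 mm its spring snaps the drawer in to 0 and holds it. Drawer walls 60 mm high; the roof clears its floor by 102 mm
- handle (a point): centre of the horizontal steel bar handle (120 mm long, about 10 mm thick) on the drawer's black front. The bar stands 35 mm off the front, 85 mm above the desk; the front's top edge is 112 mm above the desk. Axes: x points into the unit (drawer opens to -x), y along the bar, z up. From 150 mm behind the unit's front the register rises to 260 mm above the desk.
- wide_bay (a point): centre of the floor of the drawer's wide bay, 205 mm along x and 162 mm along y between walls, 16 mm above the desk; axes as for the handle. Moves with the drawer; wholly clear of the unit's roof when the drawer is fully out.
- narrow_bay (a point): centre of the floor of the drawer's narrow bay, 205 mm along x and 102 mm along y between walls, 16 mm above the desk, beside the wide bay beyond a 5 mm divider; axes as for the handle.
- dish1: white plastic dish like a small flowerpot, right way up; 40 mm high; upright collar 68 mm across (top 12 mm, grip there), 57 under it, foot 38; inner floor 12 mm above underside: a dish nested in another stands 12 mm higher, 1.5 mm play. A pipe coupling stands in it at the start. Origin: centre of underside, z up. 70 g. All alike.
- dish2: white plastic dish like a small flowerpot, right way up; 40 mm high; upright collar 68 mm across (top 12 mm, grip there), 57 under it, foot 38; inner floor 12 mm above underside: a dish nested in another stands 12 mm higher, 1.5 mm play. May be absent. Origin: centre of underside, z up. 70 g. All alike.
- dish3: white plastic dish like a small flowerpot, right way up; 40 mm high; upright collar 68 mm across (top 12 mm, grip there), 57 under it, foot 38; inner floor 12 mm above underside: a dish nested in another stands 12 mm higher, 1.5 mm play. May be absent. Origin: centre of underside, z up. 70 g. All alike.
- dish4: white plastic dish like a small flowerpot, right way up; 40 mm high; upright collar 68 mm across (top 12 mm, grip there), 57 under it, foot 38; inner floor 12 mm above underside: a dish nested in another stands 12 mm higher, 1.5 mm play. May be absent. Origin: centre of underside, z up. 70 g. All alike.
- dish5: white plastic dish like a small flowerpot, right way up; 40 mm high; upright collar 68 mm across (top 12 mm, grip there), 57 under it, foot 38; inner floor 12 mm above underside: a dish nested in another stands 12 mm higher, 1.5 mm play. May be absent. Origin: centre of underside, z up. 70 g. All alike.
- coupling_a: grey plastic pipe coupling (socket), a ribbed cylinder 36 mm across and 64 mm long, standing on end inside a dish at the start, its lower end 12 mm above the desk and its upper 36 mm showing above the dish's rim. Origin at the centre of its lower end, z along its axis. About 60 g.
- coupling_b: grey plastic pipe coupling (socket), a ribbed cylinder 36 mm across and 64 mm long, standing on end on the desk at the start. Origin at the centre of its lower end, z along its axis. About 60 g.
- tape_roll: bystander: roll of brown parcel tape lying flat, 76 mm across, 24 mm high; origin under its centre
- stapler: bystander: black stapler, 150 x 36 x 58 mm; origin under its centre
- pen_pot: bystander: dark metal pen pot, 76 mm across, 100 mm high, pens to 155 mm; origin under its centre
- mug: bystander: white mug, 82 mm across, 95 mm high, handle at +y; origin under its centre
- mouse: bystander: black computer mouse, 105 x 62 x 34 mm; origin under its centre

How it is judged:
By the outcome, as a careful person would: the job done as asked, in the order asked, and still so for the second after the job is handed in, with the robot touching nothing.
Of dish2, dish3, dish4, dish5 only 2 to 4 are there at a start; the rules pass over those that are not, and their reading is None.
At some moment in a run one of dish2, dish3, dish4, dish5 may be knocked a few centimetres aside while the robot is not near it.
It also fails if it takes over 210 s, if anything falls off the work surface, if the arm or the gripper's body presses on something with over 40 N, if the wrist force passes 120 N, or if a joint passes its speed limit or range.

## Working session

There is one attempt and no reset: what is moved stays moved. The work goes in short steps, Python scripts to look and compute and a tool call to move; the robot and the scene stay as the last step left them, time stands still between calls to the robot, and variables do not carry over. Pictures are saved under pics/ and viewed, about 12 in all and at most 16, crops included, and the job is handed in when it is done.

Besides the shell and the picture viewer there is one more tool, called after ">>>" in YAML: its name, and indented under it one key for each argument. carry_out: Moves the arm, as the interface text tells. Its arguments: {"type":"object","properties":{"commands":{"type":"array"},"squeeze":{"type":"number"}},"required":["commands"]}

```bash
mkdir -p pics; ls
python3 - <<'E'
from plant import manip
import cv2,numpy as np
s=manip.state();print(s)
for c in("scene","top","wrist"):
    print(c,manip.get_calibration(c))
    im=manip.capture(c);cv2.imwrite(f"pics/{c}0.png",im[:,:,::-1])
E
```

```text
pics
{'clock': 0.0, 'q': array([ 1.3551008 ,  0.32185168, -0.0700696 ,  1.4516984 ,  0.02257398,
        1.37076881, -0.05691519]), 'joint_vel': array([-5.26571401e-04, -7.93524123e-04, -1.43632944e-03, -9.35631767e-04,
       -1.67746553e-03,  7.70422028e-04, -9.79061343e-06]), 'joint_efforts': array([ 1.01300462e-03, -4.93580174e+01, -3.81217953e-01, -3.14334691e+01,
        1.31527681e-02,  1.13621054e-02,  9.57106288e-07]), 'eef_pos': array([ 0.14788508, -0.6323992 ,  0.23019299]), 'ee_rot': array([-3.11897526e+00, -3.59942848e-01,  4.69052529e-04]), 'force': array([ 0.33388435, -0.51439732, -0.98814152]), 'moment': array([ 0.01719635, -0.03197096, -0.02338368]), 'width': 0.08546772025081803}
scene {'fov_y': 53.88732517697244, 'cx': 323.32546368548617, 'cy': 240.90533403810204, 'eye': array([ 1.3477273 , -0.36086461,  0.64494302]), 'orientation': array([0.89167666, 0.59364079, 1.03385345])}
top {'fov_y': 52.293921546018, 'cx': 316.2437835468648, 'cy': 243.49280710186034, 'eye': array([0.43588689, 0.01417906, 1.16628642]), 'orientation': array([ 0.08526821, -0.07776803, -1.56691616])}
wrist {'fov_y': 61.62273250624041, 'cx': 317.8903173568493, 'cy': 239.88120908252122, 'hand_eye': array([[ 1.34642497e-03,  9.46536793e-01,  3.22593066e-01,
         8.43263572e-02],
       [ 9.99998778e-01, -1.53087451e-03,  3.18065501e-04,
        -2.28844218e-04],
       [ 7.94910203e-04,  3.22592243e-01, -9.46537697e-01,
        -1.42418700e-01],
       [ 0.00000000e+00,  0.00000000e+00,  0.00000000e+00,
         1.00000000e+00]])}
```

View pics/top0.png

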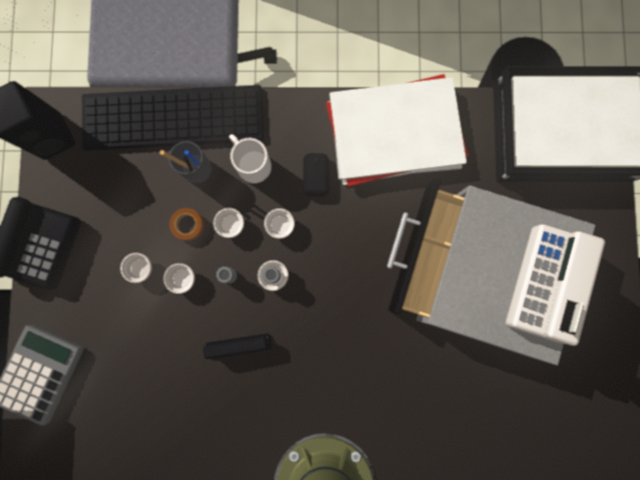

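View pics/scene0.png

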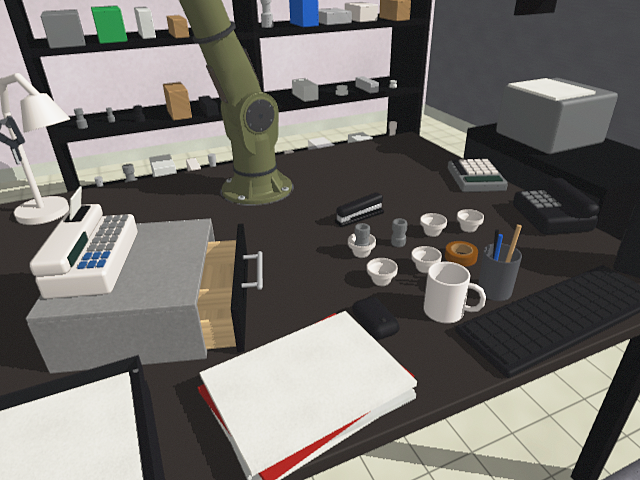

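```bash
cat > h.py <<'E'
from plant import manip
import cv2,numpy as np
from scipy.spatial.transform import Rotation as R
def cam(n):
    c=manip.get_calibration(n);f=240/np.tan(np.radians(c['fov_y']/2))
    if n=='wrist':
        s=manip.state();T=np.eye(4);T[:3,:3]=R.from_rotvec(s['ee_rot']).as_matrix();T[:3,3]=s['eef_pos'];T=T@c['hand_eye']
        return f,c['cx'],c['cy'],T[:3,3],T[:3,:3]
    return f,c['cx'],c['cy'],np.array(c['eye']),R.from_rotvec(c['orientation']).as_matrix()
def unproj(C,u,v,z):
    f,cx,cy,e,M=C;d=M@np.array([(u-cx)/f,-(v-cy)/f,-1]);return e+d*(z-e[2])/d[2]
def proj(C,p):
    f,cx,cy,e,M=C;q=M.T@(np.asarray(p,float)-e);return np.array([cx+f*q[0]/-q[2],cy-f*q[1]/-q[2]])
def snap(n,save=None):
    C=cam(n);im=manip.capture(n)
    if save:cv2.imwrite(f"pics/{save}.png",im[:,:,::-1])
    return C,im
def find(n,t,C,z,k=6,ms=.3):
    o=[]
    for d in manip.look_for(n,t)[:k]:
        if d['score']<ms: continue
        u,v,w,h=d['bbox'];p=unproj(C,u,v,z);o.append(p)
        print(t,'%.2f'%d['score'],np.round([u,v,w,h],1),'->',np.round(p,4))
    return o
def pose():
    s=manip.state();M=R.from_rotvec(s['ee_rot']).as_matrix();return s,s['eef_pos'],M
def go(t,yawdir=None):
    """print tool-frame shift mm to world target t; yawdir: wanted world angle (deg) of tool y (mod 180)"""
    s,p,M=pose();d=M.T@(np.asarray(t)-p)*1000
    a=np.degrees(np.arctan2(M[1,1],M[0,1]))
    print('tcp',np.round(p,4),'yang %.1f'%a,'tilt',np.round(M[:,2],3),'w %.4f'%s['width'],'F',np.round(s['force'],1),'t %.1f'%s['clock'],'dp',np.round(d,1),'dist %.0f'%np.linalg.norm(d))
    if yawdir is not None:
        e=(yawdir-a+90)%180-90; print('spin',round(-e,1),'(tool z down)')
E
python3 - <<'E'
from h import *
for c in('top','scene'):
    C,im=snap(c)
    for t,z in(('dish1',.04 if c=='top' else .02),('coupling_a',.064 if c=='top' else .03),('handle',.085),('drawer',.1),('wide_bay',.016),('tape_roll',.02),('stapler',.03),('mug',.05),('pen_pot',.05),('mouse',.02)):
        find(c,t,C,z)
    if c=='top':
        for uv,z in (((465,186),.13),((595,225),.13),((560,362),.13),((418,318),.13),((405,215),.085),((391,265),.085),((437,243),.076)): print(uv,unproj(C,*uv,z).round(4))
        cv2.imwrite('pics/crop1.png',cv2.resize(im[160:380,370:620,::-1],None,fx=3,fy=3,interpolation=cv2.INTER_CUBIC)[:600,:750])
go([.5,.0,.2])
E
```

```text
dish1 0.96 [272.9 275.1  26.1  20.2] -> [0.4799 0.1193 0.04  ]
dish1 0.95 [279.9 222.9  29.8  26.9] -> [0.6013 0.1044 0.04  ]
dish1 0.93 [179.2 277.1  30.   26. ] -> [0.4748 0.3351 0.04  ]
dish1 0.88 [135.4 269.9  28.3  31.3] -> [0.4911 0.4368 0.04  ]
dish1 0.83 [227.9 223.   33.6  25.6] -> [0.6008 0.2255 0.04  ]
coupling_a 0.80 [228.9 276.   20.7  15. ] -> [0.4767 0.2162 0.064 ]
coupling_a 0.58 [272.5 273.9  13.8  16.9] -> [0.4817 0.118  0.064 ]
drawer 0.72 [426.  247.6  76.4 136.2] -> [ 0.5385 -0.2208  0.1   ]
wide_bay 0.61 [427.8 247.7  75.7 138. ] -> [ 0.5463 -0.2436  0.016 ]
tape_roll 0.87 [188.2 223.8  30.2  34.5] -> [0.6016 0.3234 0.02  ]
stapler 0.62 [234.9 346.8  66.4  21.6] -> [0.3162 0.2053 0.03  ]
stapler 0.60 [133.5 269.5  27.8  30.6] -> [0.4925 0.445  0.03  ]
mug 0.76 [251.6 159.4  40.2  43.2] -> [0.7497 0.1714 0.05  ]
pen_pot 0.56 [185.6 160.6  54.   40. ] -> [0.7466 0.3259 0.05  ]
mouse 0.91 [314.9 175.4  26.9  41.2] -> [0.7191 0.0235 0.02  ]
(465, 186) [ 0.6691 -0.3009  0.13  ]
(595, 225) [ 0.5848 -0.5755  0.13  ]
(560, 362) [ 0.2978 -0.4869  0.13  ]
(418, 318) [ 0.3
[... 860 characters left out ...]
29.1 288.2  63.5 127.2] -> [ 0.5041 -0.2178  0.016 ]
wide_bay 0.47 [361.2 245.1  27.8  23.6] -> [0.4729 0.127  0.016 ]
tape_roll 0.85 [459.4 251.7  32.3  25.8] -> [0.6074 0.3228 0.02  ]
tape_roll 0.72 [361.4 246.2  26.9  25.8] -> [0.4832 0.1219 0.02  ]
stapler 0.84 [360.2 209.1  51.   35.9] -> [0.3254 0.2025 0.03  ]
mug 0.91 [454.4 293.8  63.9  61.2] -> [0.7645 0.1824 0.05  ]
pen_pot 0.94 [498.6 263.8  45.2  74.1] -> [0.7196 0.3363 0.05  ]
pen_pot 0.41 [426.9 256.5  30.3  27.8] -> [0.6274 0.2115 0.05  ]
mouse 0.80 [374.  318.4  44.2  43.2] -> [0.7308 0.0174 0.02  ]
tcp [ 0.148  -0.633   0.2313] yang -76.8 tilt [-0. -0. -1.] w 0.0852 F [ 0.7  0.1 -0.3] t 1.2 dp [ 486.9 -536.1   31.3] dist 725
```

View pics/crop1.png

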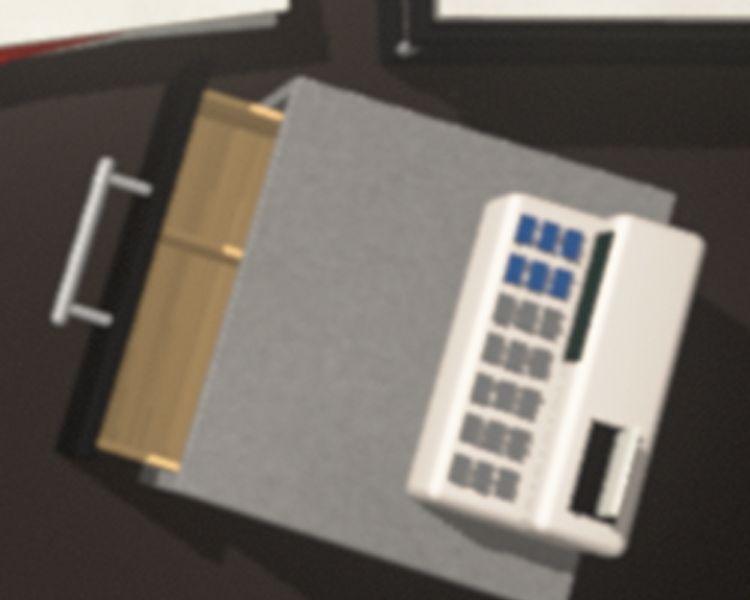

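>>> carry_out:
  commands:
    - {"gripper":1,"dp":[0,0,-30],"spin":7.5}
    - {"gripper":1,"dp":[0,0,-30],"spin":7.5}
    - {"gripper":1,"dp":[0,0,-35],"spin":7.5}
    - {"gripper":1,"dp":[0,0,-35],"spin":7.7}
    - {"gripper":1,"dp":[0,0,0],"spin":0}

```text
clock: 1.75
eef_pos: [0.1486, -0.6347, 0.3678]
ee_rot: [3.097, -0.467, 0.006]
force: [0.2, 0.1, 1.1]
width: 0.0856
```

>>> carry_out:
  commands:
    - {"gripper":0.6,"dp":[17,-38,0],"spin":0}
    - {"gripper":0.6,"dp":[17,-38,0],"spin":0}
    - {"gripper":0.6,"dp":[17,-38,0],"spin":0}
    - {"gripper":0.6,"dp":[17,-38,0],"spin":0}
    - {"gripper":0.6,"dp":[17,-38,0],"spin":0}

```text
clock: 2.25
eef_pos: [0.2858, -0.4746, 0.3609]
ee_rot: [3.107, -0.464, -0.0]
force: [1.3, -0.6, 0.1]
width: 0.0513
```

>>> carry_out:
  commands:
    - {"gripper":0.6,"dp":[17,-38,0],"spin":0}
    - {"gripper":0.6,"dp":[17,-38,0],"spin":0}
    - {"gripper":0.6,"dp":[17,-38,0],"spin":0}
    - {"gripper":0.6,"dp":[17,-38,0],"spin":0}
    - {"gripper":0.6,"dp":[17,-38,0],"spin":0}

```text
clock: 2.75
eef_pos: [0.4227, -0.3179, 0.361]
ee_rot: [3.107, -0.464, -0.0]
force: [0.4, 0.0, -0.6]
width: 0.0512
```

>>> carry_out:
  commands:
    - {"gripper":0.6,"dp":[17,-38,0],"spin":0}
    - {"gripper":0.6,"dp":[17,-38,0],"spin":0}
    - {"gripper":0.6,"dp":[17,-38,0],"spin":0}
    - {"gripper":0.6,"dp":[17,-38,0],"spin":0}
    - {"gripper":0.6,"dp":[0,0,0],"spin":0}

```text
clock: 3.25
eef_pos: [0.5346, -0.1867, 0.3606]
ee_rot: [-3.106, 0.446, -0.001]
force: [-0.7, -0.4, 0.1]
width: 0.0514
```

Run:
```python
from h import *
C,im=snap('wrist','w1'); find('wrist','handle',C,.085)
go([.556,-.161,.12],-107.2)
print(proj(C,[.556,-.161,.085]))
```

```text
handle 0.78 [346.  157.9 127.  315.8] -> [ 0.5562 -0.2209  0.085 ]
tcp [ 0.5317 -0.1929  0.3607] yang -106.8 tilt [-0.001  0.    -1.   ] w 0.0514 F [-1.3 -0.8 -0.4] t 3.4 dp [ 14.2 -37.6 240.7] dist 244
spin 0.4 (tool z down)
[290.39975541 174.4295331 ]
```

View pics/w1.png

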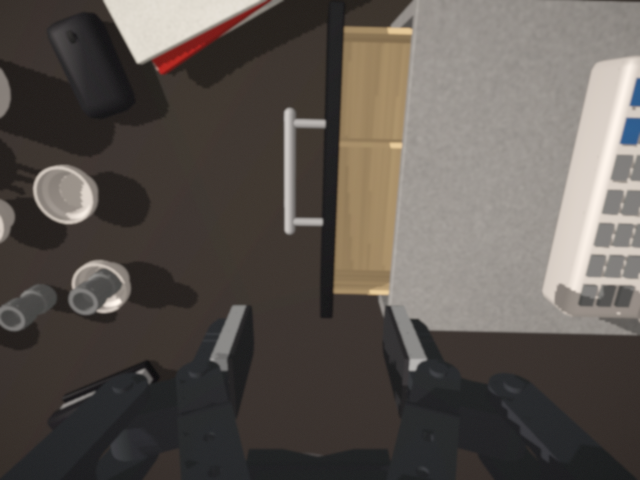

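>>> carry_out:
  commands:
    - {"gripper":0.3,"dp":[8,-19,40],"spin":0.4}
    - {"gripper":0.3,"dp":[8,-19,40],"spin":0}
    - {"gripper":0.3,"dp":[0,0,40],"spin":0}
    - {"gripper":0.3,"dp":[0,0,40],"spin":0}
    - {"gripper":0.3,"dp":[0,0,0],"spin":0}

```text
clock: 3.85
eef_pos: [0.5531, -0.1635, 0.1952]
ee_rot: [-3.104, 0.479, 0.018]
force: [-0.2, -0.8, -0.3]
width: 0.0256
```

Run:
```python
from h import *
C,im=snap('wrist','w2'); go([.5565,-.160,.068],-107.2)
print(proj(C,[.5565,-.16,.085]))
```

```text
tcp [ 0.5554 -0.1639  0.199 ] yang -107.6 tilt [-0.006  0.001 -1.   ] w 0.0257 F [-0.1 -0.6  0. ] t 3.9 dp [  0.6  -4.1 131. ] dist 131
spin -0.4 (tool z down)
[312.41626487 231.87461711]
```

View pics/w2.png

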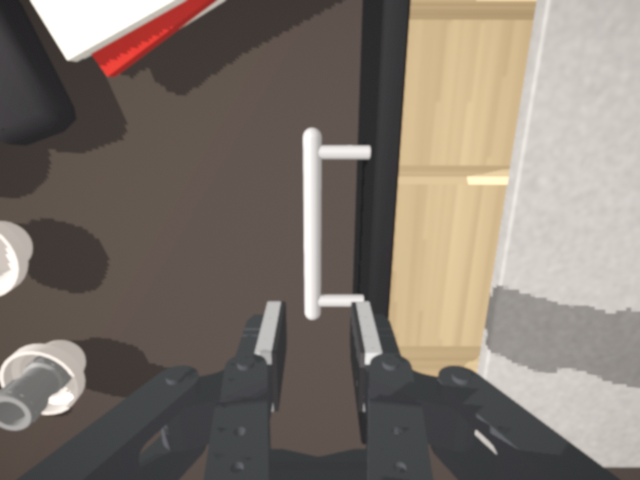

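>>> carry_out:
  commands:
    - {"gripper":0.3,"dp":[2,-4,30],"spin":0}
    - {"gripper":0.3,"dp":[2,0,35],"spin":0}
    - {"gripper":0.3,"dp":[0,0,33],"spin":0}
    - {"gripper":0.3,"dp":[0,0,32],"spin":0}
    - {"gripper":0.3,"dp":[0,0,0],"spin":0}

```text
clock: 4.4
eef_pos: [0.5626, -0.161, 0.0707]
ee_rot: [3.105, -0.478, -0.002]
force: [0.1, 0.6, -0.5]
width: 0.0255
```

>>> carry_out:
  commands:
    - {"gripper":0.0,"dp":[0,0,0],"spin":0}
    - {"gripper":0.0,"dp":[0,0,0],"spin":0}
    - {"gripper":0.0,"dp":[0,0,0],"spin":0}
    - {"gripper":0.0,"dp":[0,0,0],"spin":0}
    - {"gripper":0.0,"dp":[0,0,0],"spin":0}
  squeeze: 40

```text
clock: 4.9
eef_pos: [0.5643, -0.1607, 0.0739]
ee_rot: [3.104, -0.477, 0.005]
force: [-1.9, -0.8, 6.5]
width: 0.0092
```

>>> carry_out:
  commands:
    - {"gripper":0.0,"dp":[0,-8,0],"spin":0}
    - {"gripper":0.0,"dp":[0,-15,0],"spin":0}
    - {"gripper":0.0,"dp":[0,-15,0],"spin":0}
    - {"gripper":0.0,"dp":[0,-15,0],"spin":0}
    - {"gripper":0.0,"dp":[0,-15,0],"spin":0}

```text
clock: 5.4
eef_pos: [0.5851, -0.0955, 0.0739]
ee_rot: [3.104, -0.477, 0.006]
force: [-0.6, -2.2, 5.4]
width: 0.0097
```

>>> carry_out:
  commands:
    - {"gripper":0.0,"dp":[0,-10,0],"spin":0}
    - {"gripper":0.0,"dp":[0,-10,0],"spin":0}
    - {"gripper":0.0,"dp":[0,-10,0],"spin":0}
    - {"gripper":0.0,"dp":[0,-8,0],"spin":0}
    - {"gripper":0.0,"dp":[0,0,0],"spin":0}

```text
clock: 5.9
eef_pos: [0.5974, -0.057, 0.0739]
ee_rot: [-3.104, 0.473, -0.009]
force: [1.4, 0.7, 6.6]
width: 0.0093
```

>>> carry_out:
  commands:
    - {"gripper":0.0,"dp":[0,-4,0],"spin":0}
    - {"gripper":0.0,"dp":[0,-4,0],"spin":0}
    - {"gripper":0.0,"dp":[0,-4,0],"spin":0}
    - {"gripper":0.0,"dp":[0,-4,0],"spin":0}
    - {"gripper":0.0,"dp":[0,0,0],"spin":0}

```text
clock: 6.4
eef_pos: [0.6018, -0.0432, 0.0739]
ee_rot: [-3.105, 0.476, -0.008]
force: [1.5, 0.1, 6.8]
width: 0.0092
```

Run:
```python
from h import *
C,im=snap('top','t2'); go([.6,-.05,.068],-107.2)
cv2.imwrite('pics/crop2.png',cv2.resize(im[130:380,320:620,::-1],None,fx=2.4,fy=2.4,interpolation=cv2.INTER_CUBIC))
```

```text
tcp [ 0.6018 -0.0432  0.0739] yang -107.4 tilt [ 0.005 -0.    -1.   ] w 0.0093 F [ 0.5 -0.4  7.7] t 6.5 dp [0.3 7.  5.8] dist 9
spin -0.2 (tool z down)
```

View pics/crop2.png

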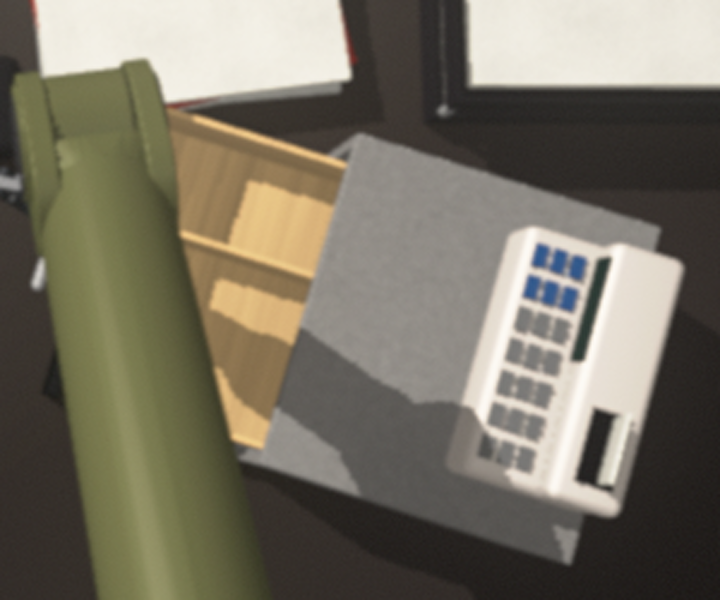

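>>> carry_out:
  commands:
    - {"gripper":0.0,"dp":[0,-4,0],"spin":0}
    - {"gripper":0.0,"dp":[0,-4,0],"spin":0}
    - {"gripper":0.0,"dp":[0,-4,0],"spin":0}
    - {"gripper":0.0,"dp":[0,0,0],"spin":0}
    - {"gripper":0.0,"dp":[0,0,0],"spin":0}

```text
clock: 6.95
eef_pos: [0.6054, -0.0318, 0.0739]
ee_rot: [-3.105, 0.476, -0.008]
force: [0.7, 0.2, 6.0]
width: 0.009
```

>>> carry_out:
  commands:
    - {"gripper":0.0,"dp":[0,-3,0],"spin":0}
    - {"gripper":0.0,"dp":[0,-3,0],"spin":0}
    - {"gripper":0.0,"dp":[0,-3,0],"spin":0}
    - {"gripper":0.0,"dp":[0,0,0],"spin":0}
    - {"gripper":0.0,"dp":[0,0,0],"spin":0}

```text
clock: 7.45
eef_pos: [0.607, -0.0272, 0.0738]
ee_rot: [3.1, -0.479, 0.005]
force: [-2.5, -6.2, 10.1]
width: 0.0095
```

>>> carry_out:
  commands:
    - {"gripper":0.3,"dp":[0,4,0],"spin":0}
    - {"gripper":0.3,"dp":[0,0,0],"spin":0}
    - {"gripper":0.3,"dp":[0,0,-20],"spin":0}
    - {"gripper":0.3,"dp":[0,0,-40],"spin":0}
    - {"gripper":0.5,"dp":[0,0,-40],"spin":0}

```text
clock: 7.95
eef_pos: [0.6036, -0.0264, 0.1713]
ee_rot: [-3.105, 0.475, 0.005]
force: [-0.0, 0.2, 0.7]
width: 0.0387
```

>>> carry_out:
  commands:
    - {"gripper":0.65,"dp":[-30,-20,-20],"spin":0}
    - {"gripper":0.65,"dp":[-33,-21,-20],"spin":0}
    - {"gripper":0.65,"dp":[-33,-21,-20],"spin":0}
    - {"gripper":0.65,"dp":[-33,-21,-20],"spin":0}
    - {"gripper":0.65,"dp":[-34,-21,0],"spin":0}

```text
clock: 8.45
eef_pos: [0.4803, 0.1232, 0.2539]
ee_rot: [-3.104, 0.474, -0.007]
force: [1.5, 0.3, 0.4]
width: 0.0552
```

Run:
```python
from h import *
C,im=snap('top','t3'); find('top','dish1',C,.04);find('top','coupling_a',C,.064)
cv2.imwrite('pics/crop3.png',cv2.resize(im[130:380,320:620,::-1],None,fx=2.4,fy=2.4,interpolation=cv2.INTER_CUBIC))
C,im=snap('wrist','w3'); find('wrist','coupling_a',C,.076);find('wrist','dish1',C,.04)
go([.481,.1185,.049],-107.2)
```

```text
dish1 0.95 [277.6 224.5  30.8  27.8] -> [0.5975 0.1097 0.04  ]
dish1 0.75 [226.4 213.7  23.8  11. ] -> [0.6227 0.2295 0.04  ]
dish1 0.72 [136.7 269.9  29.3  27.2] -> [0.4911 0.4338 0.04  ]
dish1 0.68 [174.1 277.5  20.   31.4] -> [0.4738 0.3468 0.04  ]
dish1 0.47 [280.6 277.2  11.5  27.4] -> [0.4751 0.1015 0.04  ]
coupling_a 0.97 [320.3 199.6  46.8  52.9] -> [0.488  0.1199 0.076 ]
coupling_a 0.65 [209.4 229.7  55.4  55.7] -> [0.4905 0.2152 0.076 ]
dish1 0.81 [291.9  51.3  87.7  96. ] -> [0.6029 0.1086 0.04  ]
dish1 0.79 [ 24.5 275.   49.   66. ] -> [0.4923 0.4147 0.04  ]
dish1 0.64 [158.5  96.3  83.8  89.6] -> [0.603 0.225 0.04 ]
dish1 0.57 [110.1 270.4  76.1  68.1] -> [0.4726 0.3341 0.04  ]
dish1 0.55 [320.5 195.4  76.4  72.8] -> [0.4836 0.1209 0.04  ]
tcp [0.4806 0.1199 0.2509] yang -107.5 tilt [-0.001 -0.    -1.   ] w 0.0553 F [ 0.4 -0.6 -0.1] t 8.8 dp [  0.9   1.1 201.9] dist 202
spin -0.3 (tool z down)
```

View pics/crop3.png

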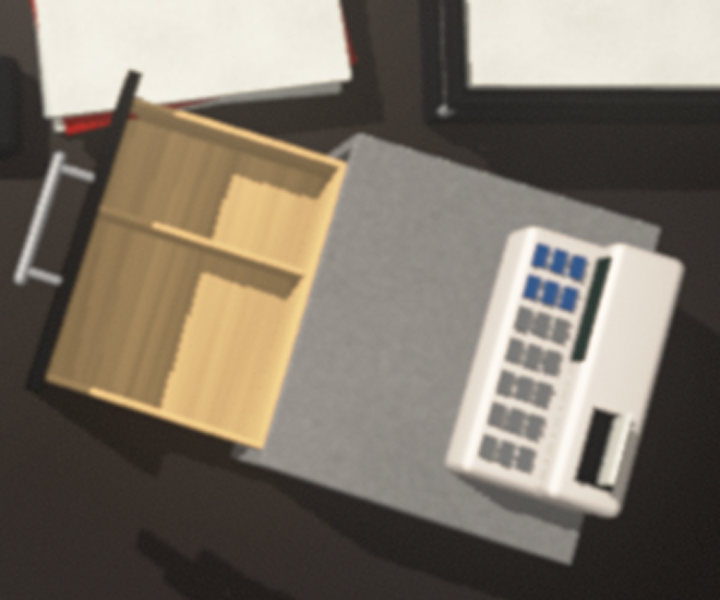

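View pics/w3.png

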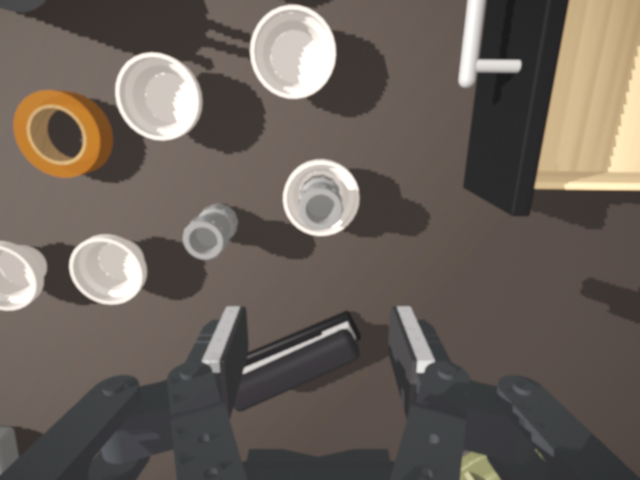

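```bash
cat >> h.py <<'E'
X=np.array([-.2966,-.955,0]);Y=np.array([.955,-.2966,0])
def dr(p): # drawer axes coords, mm
    p=np.asarray(p);return np.round([p@X*1000,p@Y*1000],1)
E
python3 - <<'E'
from h import *
C=cam('wrist')
print('coup top',unproj(C,322,207,.076),'dish rim',unproj(C,320.5,198,.04))
C=cam('top')
def c(u,v,z): return unproj(C,320+u/2.4,130+v/2.4,z)
for n,u,v,z in [('bar1',62,155,.085),('bar2',20,280,.085),('div f',102,211,.076),('div b',303,276,.076),('outer+y f',135,98,.076),('outer+y b',345,163,.076),('-y f',46,381,.076),('-y b',265,445,.076),('front top',135,75,.112),('front top2',30,388,.112),('floor corner bk narrow',320,188,.016),('floor bk wide',292,298,.016),('roof corner',360,135,.13),('roof c2',238,457,.13)]:
    p=c(u,v,z);print(n,p.round(4),dr(p))
E
```

```text
coup top [0.48348344 0.11635377 0.076     ] dish rim [0.48300068 0.11753977 0.04      ]
bar1 [ 0.6592 -0.0467  0.085 ] [-150.9  643.4]
bar2 [ 0.5415 -0.0074  0.085 ] [-153.6  519.3]
div f [ 0.6077 -0.0846  0.076 ] [-99.5 605.4]
div b [ 0.5467 -0.2715  0.076 ] [ 97.1 602.6]
outer+y f [ 0.7161 -0.1166  0.076 ] [-101.   718.4]
outer+y b [ 0.6538 -0.3137  0.076 ] [105.7 717.4]
-y f [ 0.4486 -0.0316  0.076 ] [-102.9  437.8]
-y b [ 0.3905 -0.2327  0.076 ] [106.4 442. ]
front top [ 0.7284 -0.1125  0.112 ] [-108.6  729. ]
front top2 [ 0.4419 -0.0158  0.112 ] [-116.   426.7]
floor corner bk narrow [ 0.6406 -0.3063  0.016 ] [102.5 702.6]
floor bk wide [ 0.5311 -0.2759  0.016 ] [106. 589.]
roof corner [ 0.6686 -0.3116  0.13  ] [ 99.3 730.9]
roof c2 [ 0.3823 -0.1967  0.13  ] [ 74.5 423.5]
```

>>> carry_out:
  commands:
    - {"gripper":0.65,"dp":[4,2,40],"spin":0}
    - {"gripper":0.65,"dp":[0,0,40],"spin":0}
    - {"gripper":0.65,"dp":[0,0,40],"spin":0}
    - {"gripper":0.65,"dp":[0,0,0],"spin":0}
    - {"gripper":0.65,"dp":[0,0,0],"spin":0}

```text
clock: 9.25
eef_pos: [0.4837, 0.1171, 0.1312]
ee_rot: [-3.105, 0.478, 0.003]
force: [-0.0, 0.3, 0.4]
width: 0.0558
```

Run:
```python
from h import *
C,im=snap('wrist','w4'); find('wrist','coupling_a',C,.076);find('wrist','dish1',C,.04)
print(proj(C,[.4835,.117,.076]))
go([.4835,.117,.045],-107.2)
```

```text
coupling_a 0.90 [311.7 258.4  68.   91.8] -> [0.4908 0.1192 0.076 ]
dish1 0.82 [266.7  53.8 131.  107.5] -> [0.5954 0.1114 0.04  ]
dish1 0.64 [ 40.  347.   72.6  93.2] -> [0.4711 0.3187 0.04  ]
dish1 0.60 [314.9 245.5 105.7  97.8] -> [0.4849 0.1196 0.04  ]
dish1 0.60 [ 70.2 105.6 131.7 129.6] -> [0.6033 0.2234 0.04  ]
[319.86063071 269.42954267]
tcp [0.4854 0.1179 0.1335] yang -107.5 tilt [ 0.004  0.001 -1.   ] w 0.0558 F [ 0.3 -0.5  0.1] t 9.4 dp [-1.8  1.6 88.5] dist 89
spin -0.3 (tool z down)
```

View pics/w4.png

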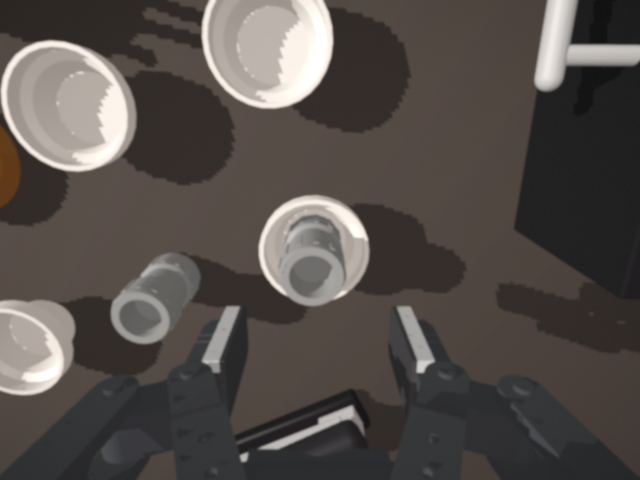

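>>> carry_out:
  commands:
    - {"gripper":0.65,"dp":[-3,-3,20],"spin":0}
    - {"gripper":0.65,"dp":[0,0,35],"spin":0}
    - {"gripper":0.65,"dp":[0,0,32],"spin":0}
    - {"gripper":0.65,"dp":[0,0,0],"spin":0}
    - {"gripper":0,"dp":[0,0,0],"spin":0}

```text
clock: 9.9
eef_pos: [0.4826, 0.1218, 0.0458]
ee_rot: [-3.105, 0.476, -0.002]
force: [0.3, -0.4, -0.9]
width: 0.0422
```

>>> carry_out:
  commands:
    - {"gripper":0,"dp":[0,0,0],"spin":0}
    - {"gripper":0,"dp":[0,0,0],"spin":0}
    - {"gripper":0,"dp":[0,0,0],"spin":0}
    - {"gripper":0,"dp":[0,0,0],"spin":0}
    - {"gripper":0,"dp":[0,0,0],"spin":0}
  squeeze: 40

```text
clock: 10.4
eef_pos: [0.4835, 0.1219, 0.0465]
ee_rot: [-3.104, 0.476, -0.006]
force: [-0.2, -0.2, 7.2]
width: 0.0348
```

>>> carry_out:
  commands:
    - {"gripper":0,"dp":[0,0,-15],"spin":0}
    - {"gripper":0,"dp":[0,0,-30],"spin":0}
    - {"gripper":0,"dp":[0,0,-45],"spin":0}
    - {"gripper":0,"dp":[0,0,-45],"spin":0}
    - {"gripper":0,"dp":[0,0,-30],"spin":0}

```text
clock: 10.9
eef_pos: [0.4823, 0.1222, 0.2138]
ee_rot: [-3.105, 0.475, -0.007]
force: [1.2, 0.2, -0.3]
width: 0.035
```

Run:
```python
from h import *
C,im=snap('wrist','w5')
go([.6248,-.2202,.22],-107.2)
```

```text
tcp [0.4846 0.1228 0.218 ] yang -107.4 tilt [ 0.011  0.001 -1.   ] w 0.0351 F [1.3 1.3 3.6] t 10.9 dp [236.3 285.4  -0.6] dist 371
spin -0.2 (tool z down)
```

View pics/w5.png

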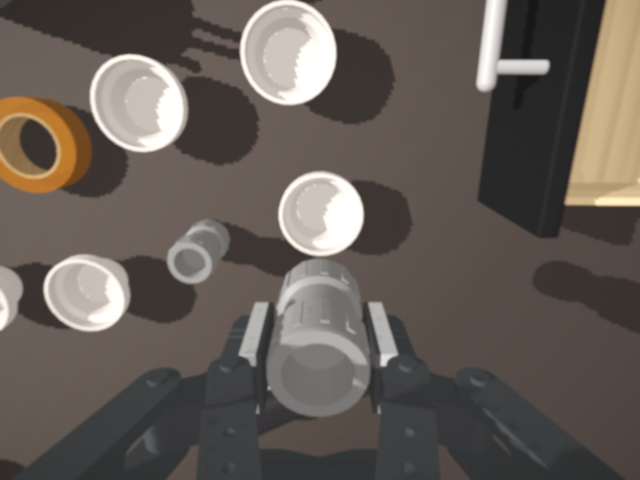

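>>> carry_out:
  commands:
    - {"gripper":0,"dp":[20,24,0],"spin":0}
    - {"gripper":0,"dp":[27,33,0],"spin":0}
    - {"gripper":0,"dp":[27,33,0],"spin":0}
    - {"gripper":0,"dp":[27,33,0],"spin":0}
    - {"gripper":0,"dp":[27,33,0],"spin":0}

```text
clock: 11.45
eef_pos: [0.5572, -0.0671, 0.2103]
ee_rot: [3.105, -0.475, 0.001]
force: [0.7, 0.5, -0.8]
width: 0.0351
```

>>> carry_out:
  commands:
    - {"gripper":0,"dp":[27,33,0],"spin":0}
    - {"gripper":0,"dp":[27,33,0],"spin":0}
    - {"gripper":0,"dp":[27,33,0],"spin":0}
    - {"gripper":0,"dp":[27,30,0],"spin":0}
    - {"gripper":0,"dp":[0,0,0],"spin":0}

```text
clock: 11.95
eef_pos: [0.6209, -0.2291, 0.2087]
ee_rot: [3.1, -0.49, -0.0]
force: [-0.3, -0.1, -0.5]
width: 0.0351
```

Run:
```python
from h import *
C,im=snap('wrist','w6')
go([.6248,-.2202,.055],-107.2)
C,im=snap('top','t6')
cv2.imwrite('pics/crop6.png',np.hstack([cv2.resize(cv2.imread('pics/w6.png'),(400,300)),cv2.resize(im[130:330,340:600,::-1],(400,300))]))
```

```text
tcp [ 0.6208 -0.225   0.2089] yang -107.7 tilt [-0.001 -0.    -1.   ] w 0.0349 F [ 0.3  0.7 -0.8] t 12.0 dp [  2.5  -5.9 153.9] dist 154
spin -0.5 (tool z down)
```

View pics/crop6.png

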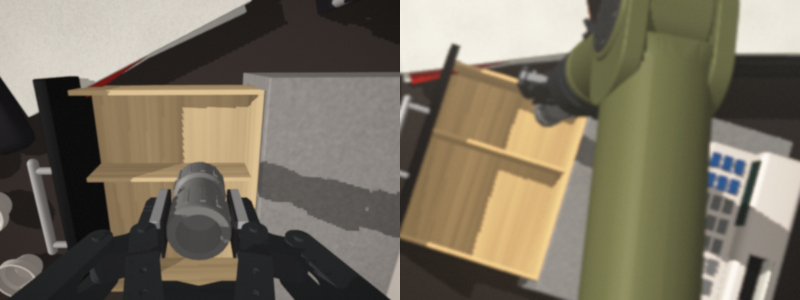

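Run:
```python
from h import *
C=cam('wrist')
for n,u,v,z in [('outer mid',175,90,.076),('div top mid',150,172,.076),('div top',110,180,.076),('back wall top',263,120,.076),('front inner',92,120,.076)]:
    print(n,dr(unproj(C,u*1.6,v*1.6,z)))
s,p,M=pose();print('tcp',dr(p))
```

```text
outer mid [  1.7 716.6]
div top mid [-31.4 621. ]
div top [-80.4 610.7]
back wall top [ 98.5 683.6]
front inner [-91.8 684.3]
tcp [ 27.9 658.8]
```

>>> carry_out:
  commands:
    - {"gripper":0,"dp":[4,-5,25],"spin":0}
    - {"gripper":0,"dp":[0,0,40],"spin":0}
    - {"gripper":0,"dp":[0,0,40],"spin":0}
    - {"gripper":0,"dp":[0,0,35],"spin":0}
    - {"gripper":0,"dp":[0,0,0],"spin":0}

```text
clock: 12.55
eef_pos: [0.6224, -0.2143, 0.0643]
ee_rot: [-3.103, 0.472, 0.016]
force: [-1.3, -0.4, -1.0]
width: 0.0348
```

>>> carry_out:
  commands:
    - {"gripper":0,"dp":[0,0,5],"spin":0}
    - {"gripper":0,"dp":[0,0,4],"spin":0}
    - {"gripper":0,"dp":[0,0,3],"spin":0}
    - {"gripper":0,"dp":[0,0,2],"spin":0}
    - {"gripper":0,"dp":[0,0,0],"spin":0}

```text
clock: 13.05
eef_pos: [0.6269, -0.2177, 0.0559]
ee_rot: [3.105, -0.476, 0.001]
force: [-0.3, -0.7, -0.4]
width: 0.0346
```

>>> carry_out:
  commands:
    - {"gripper":0,"dp":[0,0,2],"spin":0}
    - {"gripper":0,"dp":[0,0,1],"spin":0}
    - {"gripper":0,"dp":[0,0,1],"spin":0}
    - {"gripper":0,"dp":[0,0,0],"spin":0}
    - {"gripper":0,"dp":[0,0,0],"spin":0}

```text
clock: 13.55
eef_pos: [0.6266, -0.2175, 0.0513]
ee_rot: [3.105, -0.476, -0.0]
force: [0.7, -0.6, 0.0]
width: 0.0345
```

>>> carry_out:
  commands:
    - {"gripper":0,"dp":[0,0,1],"spin":0}
    - {"gripper":0,"dp":[0,0,1],"spin":0}
    - {"gripper":0,"dp":[0,0,1],"spin":0}
    - {"gripper":0,"dp":[0,0,0],"spin":0}
    - {"gripper":0,"dp":[0,0,0],"spin":0}

```text
clock: 14.05
eef_pos: [0.6271, -0.2177, 0.0506]
ee_rot: [3.105, -0.476, 0.002]
force: [-3.9, -0.3, 11.0]
width: 0.035
```

>>> carry_out:
  commands:
    - {"gripper":0.65,"dp":[0,0,-1],"spin":0}
    - {"gripper":0.65,"dp":[0,0,0],"spin":0}
    - {"gripper":0.65,"dp":[0,0,-25],"spin":0}
    - {"gripper":0.65,"dp":[0,0,-45],"spin":0}
    - {"gripper":0.65,"dp":[0,0,-45],"spin":0}

```text
clock: 14.55
eef_pos: [0.6257, -0.2173, 0.1642]
ee_rot: [-3.105, 0.476, 0.004]
force: [0.9, 0.2, 0.1]
width: 0.0555
```

>>> carry_out:
  commands:
    - {"gripper":0.65,"dp":[-10,-14,-40],"spin":0}
    - {"gripper":0.65,"dp":[-27,-37,-14],"spin":0}
    - {"gripper":0.65,"dp":[-27,-37,0],"spin":0}
    - {"gripper":0.65,"dp":[-27,-37,0],"spin":0}
    - {"gripper":0.65,"dp":[-27,-37,0],"spin":0}

```text
clock: 15.05
eef_pos: [0.5618, -0.026, 0.2183]
ee_rot: [3.105, -0.476, 0.001]
force: [1.1, 0.6, -0.2]
width: 0.0557
```

>>> carry_out:
  commands:
    - {"gripper":0.65,"dp":[-27,-37,0],"spin":0}
    - {"gripper":0.65,"dp":[-27,-37,0],"spin":0}
    - {"gripper":0.65,"dp":[-27,-37,0],"spin":0}
    - {"gripper":0.65,"dp":[-27,-37,0],"spin":0}
    - {"gripper":0.65,"dp":[-27,-37,0],"spin":0}

```text
clock: 15.55
eef_pos: [0.4883, 0.1909, 0.2182]
ee_rot: [3.105, -0.476, 0.001]
force: [0.9, 0.3, 0.0]
width: 0.0553
```

>>> carry_out:
  commands:
    - {"gripper":0.65,"dp":[-17,-23,20],"spin":0}
    - {"gripper":0.65,"dp":[0,0,30],"spin":0}
    - {"gripper":0.65,"dp":[0,0,0],"spin":0}
    - {"gripper":0.65,"dp":[0,0,0],"spin":0}
    - {"gripper":0.65,"dp":[0,0,0],"spin":0}

```text
clock: 16.05
eef_pos: [0.4811, 0.2158, 0.1695]
ee_rot: [-3.104, 0.479, -0.003]
force: [0.7, -0.7, 0.7]
width: 0.0552
```

Run:
```python
from h import *
C,im=snap('top','t7')
cw,iw=snap('wrist','w7');find('wrist','coupling_a',cw,.064);find('wrist','dish1',cw,.04)
go([.479,.216,.037],-107.2)
print(proj(cw,[.479,.216,.064]))
cv2.imwrite('pics/crop7.png',np.hstack([cv2.resize(iw[:,:,::-1],(400,300)),cv2.resize(im[130:330,340:600,::-1],(400,300))]))
```

```text
coupling_a 0.96 [301.6 231.2  54.6  70.3] -> [0.4899 0.2252 0.064 ]
dish1 0.73 [ 40.5 247.1  81.1  89.8] -> [0.5279 0.4114 0.04  ]
dish1 0.71 [168.4 281.4  96.6  88.7] -> [0.4755 0.3348 0.04  ]
dish1 0.67 [245.1  56.2 109.1 112.4] -> [0.6013 0.2263 0.04  ]
dish1 0.61 [451.8 188.7 102.5  97.7] -> [0.4811 0.1208 0.04  ]
tcp [0.4807 0.2161 0.1693] yang -107.5 tilt [ 0.002  0.    -1.   ] w 0.0555 F [-1.   0.2  0.3] t 16.2 dp [ -1.8   0.7 132.3] dist 132
spin -0.3 (tool z down)
[320.18271137 242.35280963]
```

View pics/crop7.png

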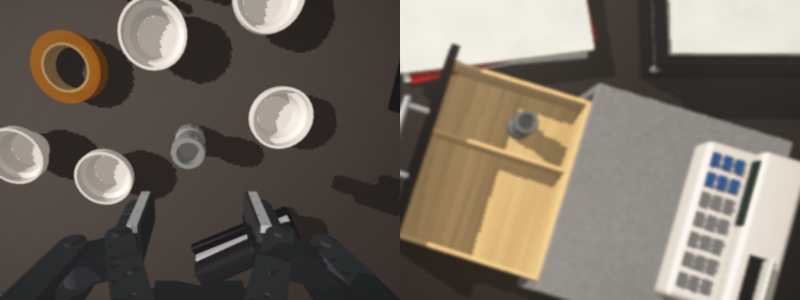

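Run:
```python
from h import *
C=cam('wrist');p=unproj(C,300,246,.064);print(p);go([p[0],p[1],.04])
```

```text
[0.48016617 0.22953382 0.064     ]
tcp [0.4807 0.2161 0.1693] yang -107.5 tilt [ 0.002  0.    -1.   ] w 0.0555 F [-1.   0.2  0.3] t 16.2 dp [ -4.8 -12.5 129.3] dist 130
```

>>> carry_out:
  commands:
    - {"gripper":0.85,"dp":[-4,-12,20],"spin":0}
    - {"gripper":0.85,"dp":[0,0,20],"spin":0}
    - {"gripper":0.85,"dp":[0,0,0],"spin":0}
    - {"gripper":0.85,"dp":[0,0,0],"spin":0}
    - {"gripper":0.85,"dp":[0,0,0],"spin":0}

```text
clock: 16.75
eef_pos: [0.4805, 0.2291, 0.1295]
ee_rot: [-3.104, 0.477, -0.003]
force: [0.5, -0.2, -0.2]
width: 0.0724
```

Run:
```python
from h import *
cw,iw=snap('wrist','w8');find('wrist','coupling_a',cw,.064);p=find('wrist','coupling_a',cw,.03)[0]
go([.48,.2285,.035],-107.2)
print(proj(cw,[.48,.2285,.064]),proj(cw,[.48,.2285,.032]))
```

```text
coupling_a 0.74 [318.7 245.7  64.   82.8] -> [0.49   0.2266 0.064 ]
coupling_a 0.74 [318.7 245.7  64.   82.8] -> [0.4785 0.2302 0.03  ]
tcp [0.4803 0.229  0.1293] yang -107.5 tilt [ 0.002  0.    -1.   ] w 0.0725 F [ 0.4  0.4 -0.8] t 16.9 dp [-0.3  0.7 94.3] dist 94
spin -0.3 (tool z down)
[320.76963371 262.83995703] [320.4895151  243.83155828]
```

Centred. Grasp and lift.

>>> carry_out:
  commands:
    - {"gripper":0.85,"dp":[0,0,30],"spin":0}
    - {"gripper":0.85,"dp":[0,0,35],"spin":0}
    - {"gripper":0.85,"dp":[0,0,29],"spin":0}
    - {"gripper":0.85,"dp":[0,0,0],"spin":0}
    - {"gripper":0,"dp":[0,0,0],"spin":0}

```text
clock: 17.4
eef_pos: [0.4799, 0.2293, 0.035]
ee_rot: [-3.105, 0.476, 0.0]
force: [0.3, 1.2, 0.0]
width: 0.0598
```

>>> carry_out:
  commands:
    - {"gripper":0,"dp":[0,0,0],"spin":0}
    - {"gripper":0,"dp":[0,0,0],"spin":0}
    - {"gripper":0,"dp":[0,0,0],"spin":0}
    - {"gripper":0,"dp":[0,0,0],"spin":0}
    - {"gripper":0,"dp":[0,0,0],"spin":0}

```text
clock: 17.9
eef_pos: [0.4812, 0.2296, 0.0364]
ee_rot: [-3.104, 0.476, -0.005]
force: [-1.0, -0.7, 5.8]
width: 0.0351
```

>>> carry_out:
  commands:
    - {"gripper":0,"dp":[0,0,-15],"spin":0}
    - {"gripper":0,"dp":[0,0,-40],"spin":0}
    - {"gripper":0,"dp":[0,0,-45],"spin":0}
    - {"gripper":0,"dp":[0,0,-45],"spin":0}
    - {"gripper":0,"dp":[0,0,-35],"spin":0}

```text
clock: 18.4
eef_pos: [0.4799, 0.2297, 0.2184]
ee_rot: [-3.104, 0.475, -0.005]
force: [0.9, 0.5, -1.2]
width: 0.0348
```

Run:
```python
from h import *
# drawer (-48,663)
t=-.048*X+.663*Y; go([t[0],t[1],.2],-107.2)
```

```text
tcp [0.4799 0.2297 0.2184] yang -107.4 tilt [ 0.004  0.001 -1.   ] w 0.0348 F [ 0.9  0.5 -1.2] t 18.4 dp [273.5 313.1  18.7] dist 416
spin -0.2 (tool z down)
```

>>> carry_out:
  commands:
    - {"gripper":0,"dp":[27,31,0],"spin":0}
    - {"gripper":0,"dp":[27,31,0],"spin":0}
    - {"gripper":0,"dp":[27,31,0],"spin":0}
    - {"gripper":0,"dp":[27,31,0],"spin":0}
    - {"gripper":0,"dp":[28,32,0],"spin":0}

```text
clock: 18.9
eef_pos: [0.563, 0.0383, 0.2158]
ee_rot: [-3.105, 0.475, -0.002]
force: [0.3, 0.2, -0.6]
width: 0.0347
```

>>> carry_out:
  commands:
    - {"gripper":0,"dp":[27,31,0],"spin":0}
    - {"gripper":0,"dp":[27,31,0],"spin":0}
    - {"gripper":0,"dp":[27,31,0],"spin":0}
    - {"gripper":0,"dp":[28,32,0],"spin":0}
    - {"gripper":0,"dp":[28,32,0],"spin":0}

```text
clock: 19.4
eef_pos: [0.6468, -0.1528, 0.2158]
ee_rot: [-3.105, 0.475, -0.002]
force: [0.3, 0.8, -0.2]
width: 0.0344
```

>>> carry_out:
  commands:
    - {"gripper":0,"dp":[0,0,0],"spin":0}
    - {"gripper":0,"dp":[0,0,35],"spin":0}
    - {"gripper":0,"dp":[0,0,40],"spin":0}
    - {"gripper":0,"dp":[0,0,35],"spin":0}
    - {"gripper":0,"dp":[0,0,0],"spin":0}

```text
clock: 19.9
eef_pos: [0.6422, -0.1504, 0.0995]
ee_rot: [-3.104, 0.475, 0.016]
force: [-1.4, 1.6, -0.2]
width: 0.0344
```

Run:
```python
from h import *
t=-.048*X+.663*Y; go([t[0],t[1],.0525],-107.2);print(dr(pose()[1]))
```

```text
tcp [ 0.6422 -0.1504  0.0995] yang -107.4 tilt [-0.01   0.003 -1.   ] w 0.0344 F [-1.4  1.6 -0.2] t 19.9 dp [ 5.6 -1.2 46.9] dist 47
spin -0.2 (tool z down)
[-46.8 657.9]
```

>>> carry_out:
  commands:
    - {"gripper":0,"dp":[2,-1,20],"spin":0}
    - {"gripper":0,"dp":[0,0,18],"spin":0}
    - {"gripper":0,"dp":[0,0,5],"spin":0}
    - {"gripper":0,"dp":[0,0,0],"spin":0}
    - {"gripper":0,"dp":[0,0,0],"spin":0}

```text
clock: 20.4
eef_pos: [0.6497, -0.1511, 0.0634]
ee_rot: [3.105, -0.476, 0.004]
force: [-1.4, -0.1, 0.2]
width: 0.0346
```

>>> carry_out:
  commands:
    - {"gripper":0,"dp":[0,0,1.5],"spin":0}
    - {"gripper":0,"dp":[0,0,1.5],"spin":0}
    - {"gripper":0,"dp":[0,0,1],"spin":0}
    - {"gripper":0,"dp":[0,0,1],"spin":0}
    - {"gripper":0,"dp":[0,0,0],"spin":0}

```text
clock: 20.9
eef_pos: [0.6484, -0.1511, 0.0561]
ee_rot: [3.105, -0.476, -0.001]
force: [-0.3, -0.1, -0.6]
width: 0.0347
```

>>> carry_out:
  commands:
    - {"gripper":0,"dp":[0,0,1.5],"spin":0}
    - {"gripper":0,"dp":[0,0,1.5],"spin":0}
    - {"gripper":0,"dp":[0,0,1],"spin":0}
    - {"gripper":0,"dp":[0,0,1],"spin":0}
    - {"gripper":0,"dp":[0,0,0],"spin":0}

```text
clock: 21.4
eef_pos: [0.6488, -0.1512, 0.0524]
ee_rot: [3.105, -0.476, 0.001]
force: [-1.7, 0.5, 5.3]
width: 0.0347
```

>>> carry_out:
  commands:
    - {"gripper":0.65,"dp":[0,0,-1],"spin":0}
    - {"gripper":0.65,"dp":[0,0,0],"spin":0}
    - {"gripper":0.65,"dp":[0,0,-25],"spin":0}
    - {"gripper":0.65,"dp":[0,0,-45],"spin":0}
    - {"gripper":0.65,"dp":[0,0,-45],"spin":0}

```text
clock: 21.9
eef_pos: [0.6478, -0.1509, 0.1675]
ee_rot: [-3.105, 0.476, 0.003]
force: [1.4, -0.5, 0.6]
width: 0.0556
```

>>> carry_out:
  commands:
    - {"gripper":0.65,"dp":[-10,-9,-40],"spin":0}
    - {"gripper":1,"dp":[-30,-26,-10],"spin":0}
    - {"gripper":1,"dp":[-30,-26,0],"spin":0}
    - {"gripper":1,"dp":[-30,-26,0],"spin":0}
    - {"gripper":1,"dp":[-30,-26,0],"spin":0}

```text
clock: 22.4
eef_pos: [0.5575, -0.003, 0.2174]
ee_rot: [3.105, -0.476, 0.001]
force: [0.9, 0.3, 0.3]
width: 0.0853
```

>>> carry_out:
  commands:
    - {"gripper":1,"dp":[-30,-26,0],"spin":0}
    - {"gripper":1,"dp":[-30,-26,0],"spin":0}
    - {"gripper":1,"dp":[-30,-26,20],"spin":0}
    - {"gripper":1,"dp":[-18,-17,30],"spin":0}
    - {"gripper":1,"dp":[0,0,0],"spin":0}

```text
clock: 22.9
eef_pos: [0.4793, 0.122, 0.1641]
ee_rot: [3.106, -0.465, -0.009]
force: [-0.5, -0.0, 0.6]
width: 0.0855
```

```bash
cat >> h.py <<'E'
def rims(C,im,mn=800):
    """white dish rims in a picture: fit an ellipse to each bright blob, centre at rim height; low-saturation bright"""
    hsv=cv2.cvtColor(im,cv2.COLOR_RGB2HSV);m=((hsv[:,:,2]>105)&(hsv[:,:,1]<60)).astype(np.uint8)*255
    m=cv2.morphologyEx(m,cv2.MORPH_OPEN,np.ones((3,3)))
    for c in cv2.findContours(m,cv2.RETR_EXTERNAL,cv2.CHAIN_APPROX_NONE)[0]:
        x,y,w,h=cv2.boundingRect(c)
        if cv2.contourArea(c)<mn or x<=1 or y<=1 or x+w>=639 or y+h>=479: continue
        (u,v),ax,_=cv2.fitEllipse(cv2.convexHull(c));print('rim?',np.round([u,v,*ax],1),'area ratio %.2f'%(cv2.contourArea(cv2.convexHull(c))/(np.pi/4*ax[0]*ax[1])),unproj(C,u,v,.04).round(4))
E
python3 - <<'E'
from h import *
cw,iw=snap('wrist','w9');find('wrist','dish1',cw,.04);rims(cw,iw)
go([.483,.119,.02],-107.2)
ct,it=snap('top','t9');find('top','coupling_a',ct,.08);find('top','dish1',ct,.04)
E
```

```text
dish1 0.91 [279.1  48.5 112.9  97. ] -> [0.5954 0.1116 0.04  ]
dish1 0.76 [320.2 226.   92.7  96.3] -> [0.4814 0.1204 0.04  ]
dish1 0.75 [ 49.2 311.5  97.1  86. ] -> [0.4767 0.3327 0.04  ]
dish1 0.69 [102.4  92.3 116.5 117.8] -> [0.6039 0.2244 0.04  ]
rim? [285.5 408.1  25.3 172.4] area ratio 0.61 [0.3405 0.1927 0.04  ]
rim? [468.2 356.5  38.   89.2] area ratio 0.56 [0.3459 0.0409 0.04  ]
rim? [166.2 356.3  30.8  91.6] area ratio 0.65 [0.415  0.2655 0.04  ]
rim? [318.6 224.7  99.7 100.9] area ratio 0.99 [0.4827 0.1211 0.04  ]
rim? [101.5  92.8 109.  129.3] area ratio 0.99 [0.6038 0.2251 0.04  ]
tcp [0.4834 0.1188 0.167 ] yang -107.4 tilt [-0.001 -0.001 -1.   ] w 0.0856 F [ 0.3 -0.1 -0.5] t 23.0 dp [ -0.4  -0.2 147. ] dist 147
spin -0.2 (tool z down)
coupling_a 0.80 [419.4 213.2  15.5  19.3] -> [ 0.618 -0.212  0.08 ]
coupling_a 0.65 [391.9 203.5  19.2  20.2] -> [ 0.64   -0.1506  0.08  ]
dish1 0.97 [141.8 254.6  29.5  31. ] -> [0.5266 0.4234 0.04  ]
dish1 0.91 [180.2 278.7  30.3  27.4] -> [0.4711 0.3327 0.04  ]
dish1 0.86 [230.  220.1  29.2  23.8] -> [0.6076 0.2208 0.04  ]
dish1 0.65 [278.6 224.1  30.7  29.8] -> [0.5984 0.1074 0.04  ]
dish1 0.63 [250.4 159.6  40.8  44.3] -> [0.752  0.1756 0.04  ]
```

>>> carry_out:
  commands:
    - {"gripper":1,"dp":[-1,-2,40],"spin":0}
    - {"gripper":1,"dp":[0,0,45],"spin":0}
    - {"gripper":1,"dp":[0,0,45],"spin":0}
    - {"gripper":1,"dp":[0,0,19],"spin":0}
    - {"gripper":1,"dp":[0,0,0],"spin":0}

```text
clock: 23.65
eef_pos: [0.4819, 0.1194, 0.0158]
ee_rot: [3.104, -0.479, -0.009]
force: [0.0, -0.5, -0.4]
width: 0.0858
```

>>> carry_out:
  commands:
    - {"gripper":0.5,"dp":[0,0,0],"spin":0}
    - {"gripper":0.5,"dp":[0,0,0],"spin":0}
    - {"gripper":0.5,"dp":[0,0,0],"spin":0}
    - {"gripper":0.5,"dp":[0,0,0],"spin":0}
    - {"gripper":0.5,"dp":[0,0,0],"spin":0}
  squeeze: 30

```text
clock: 24.15
eef_pos: [0.4856, 0.121, 0.0203]
ee_rot: [-3.105, 0.477, -0.007]
force: [0.5, -0.2, 7.4]
width: 0.0652
```

>>> carry_out:
  commands:
    - {"gripper":0.5,"dp":[0,0,-15],"spin":0}
    - {"gripper":0.5,"dp":[0,0,-40],"spin":0}
    - {"gripper":0.5,"dp":[0,0,-45],"spin":0}
    - {"gripper":0.5,"dp":[0,0,-40],"spin":0}
    - {"gripper":0.5,"dp":[0,0,-40],"spin":0}

```text
clock: 24.65
eef_pos: [0.4829, 0.1213, 0.201]
ee_rot: [3.105, -0.475, 0.002]
force: [0.9, 1.1, 0.0]
width: 0.0656
```

Run:
```python
from h import *
t=.0*X+.525*Y; go([t[0],t[1],.2],-107.2)
cw,iw=snap('wrist','w10');rims(cw,iw)
```

```text
tcp [0.4829 0.1213 0.201 ] yang -107.4 tilt [ 0.001 -0.    -1.   ] w 0.0656 F [0.9 1.1 0. ] t 24.6 dp [100.4 258.8   1.1] dist 278
spin -0.2 (tool z down)
rim? [431.3 343.6  35.1  74.4] area ratio 0.60 [0.3439 0.0618 0.04  ]
rim? [205.3 342.9  31.1  77.7] area ratio 0.63 [0.4032 0.2499 0.04  ]
rim? [313.9 354.  178.3 201.6] area ratio 0.96 [0.3642 0.1629 0.04  ]
rim? [ 77.5 299.   81.5  92.8] area ratio 0.98 [0.4746 0.336  0.04  ]
rim? [128.1 102.9  96.4 111.2] area ratio 0.99 [0.6036 0.2265 0.04  ]
```

View pics/w10.png

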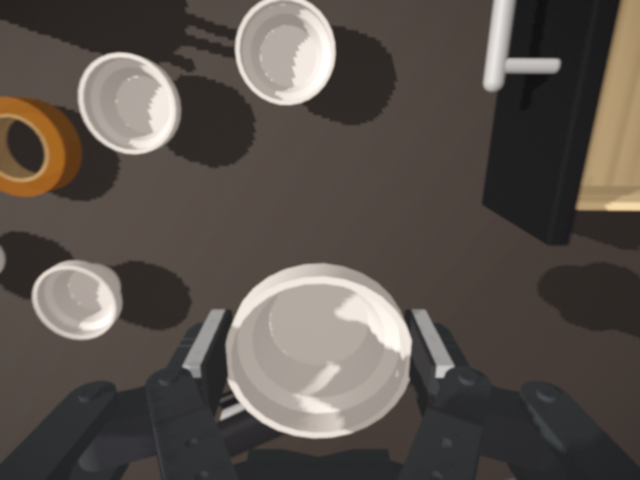

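>>> carry_out:
  commands:
    - {"gripper":0.5,"dp":[14,36,0],"spin":0}
    - {"gripper":0.5,"dp":[14,37,0],"spin":0}
    - {"gripper":0.5,"dp":[14,37,0],"spin":0}
    - {"gripper":0.5,"dp":[15,38,0],"spin":0}
    - {"gripper":0.5,"dp":[15,38,0],"spin":0}

```text
clock: 25.2
eef_pos: [0.4961, -0.0793, 0.1992]
ee_rot: [3.105, -0.475, 0.001]
force: [1.1, -0.5, -1.2]
width: 0.0654
```

>>> carry_out:
  commands:
    - {"gripper":0.5,"dp":[14,37,0],"spin":0}
    - {"gripper":0.5,"dp":[14,36,30],"spin":0}
    - {"gripper":0.5,"dp":[0,0,45],"spin":0}
    - {"gripper":0.5,"dp":[0,0,45],"spin":0}
    - {"gripper":0.5,"dp":[0,0,0],"spin":0}

```text
clock: 25.7
eef_pos: [0.4959, -0.1547, 0.0731]
ee_rot: [-3.102, 0.476, 0.019]
force: [-0.5, 0.3, -1.6]
width: 0.0658
```

Run:
```python
from h import *
cw,iw=snap('wrist','w11');ct,it=snap('top','t11')
t=.0*X+.525*Y; go([t[0],t[1],.037],-107.2);print(dr(pose()[1]))
```

```text
tcp [ 0.5012 -0.1557  0.0791] yang -107.4 tilt [-0.001  0.001 -1.   ] w 0.0658 F [ 0.5  0.1 -0.6] t 25.8 dp [ 0.2  0.  42.1] dist 42
spin -0.2 (tool z down)
[ -0.  524.8]
```

>>> carry_out:
  commands:
    - {"gripper":0.5,"dp":[0,0,15],"spin":0}
    - {"gripper":0.5,"dp":[0,0,15],"spin":0}
    - {"gripper":0.5,"dp":[0,0,8],"spin":0}
    - {"gripper":0.5,"dp":[0,0,0],"spin":0}
    - {"gripper":0.5,"dp":[0,0,0],"spin":0}

```text
clock: 26.3
eef_pos: [0.5013, -0.1561, 0.0403]
ee_rot: [-3.105, 0.476, 0.0]
force: [1.0, -0.7, -0.9]
width: 0.0654
```

>>> carry_out:
  commands:
    - {"gripper":0.5,"dp":[0,0,1.5],"spin":0}
    - {"gripper":0.5,"dp":[0,0,1.5],"spin":0}
    - {"gripper":0.5,"dp":[0,0,1],"spin":0}
    - {"gripper":0.5,"dp":[0,0,0],"spin":0}
    - {"gripper":0.5,"dp":[0,0,0],"spin":0}

```text
clock: 26.8
eef_pos: [0.5013, -0.1562, 0.0364]
ee_rot: [3.105, -0.476, 0.0]
force: [0.0, -0.5, -0.6]
width: 0.0654
```

>>> carry_out:
  commands:
    - {"gripper":0.5,"dp":[0,0,1.5],"spin":0}
    - {"gripper":0.5,"dp":[0,0,0],"spin":0}
    - {"gripper":1,"dp":[0,0,0],"spin":0}
    - {"gripper":1,"dp":[0,0,0],"spin":0}
    - {"gripper":1,"dp":[0,0,-20],"spin":0}

```text
clock: 27.3
eef_pos: [0.4989, -0.1555, 0.0525]
ee_rot: [-3.104, 0.476, 0.008]
force: [0.2, 0.1, 0.2]
width: 0.0852
```

>>> carry_out:
  commands:
    - {"gripper":1,"dp":[0,0,-40],"spin":0}
    - {"gripper":1,"dp":[0,0,-45],"spin":0}
    - {"gripper":1,"dp":[0,0,-45],"spin":0}
    - {"gripper":1,"dp":[2,-20,-15],"spin":0}
    - {"gripper":1,"dp":[2,-40,0],"spin":0}

```text
clock: 27.8
eef_pos: [0.5246, -0.1038, 0.2032]
ee_rot: [3.101, -0.487, 0.01]
force: [1.1, -0.6, -0.7]
width: 0.0857
```

>>> carry_out:
  commands:
    - {"gripper":1,"dp":[2,-45,0],"spin":0}
    - {"gripper":1,"dp":[2,-45,0],"spin":0}
    - {"gripper":1,"dp":[2,-45,0],"spin":0}
    - {"gripper":1,"dp":[2,-45,0],"spin":0}
    - {"gripper":1,"dp":[2,-41,30],"spin":0}

```text
clock: 28.3
eef_pos: [0.6019, 0.1101, 0.1738]
ee_rot: [-3.103, 0.475, -0.013]
force: [1.5, -0.2, -0.6]
width: 0.0853
```

Run:
```python
from h import *
ct,it=snap('top','t12');find('top','dish1',ct,.05)
cw,iw=snap('wrist','w12');rims(cw,iw);find('wrist','dish1',cw,.04);go([.6,.108,.018],-107.2)
```

```text
dish1 0.83 [142.6 254.9  33.6  29.5] -> [0.5251 0.4179 0.05  ]
dish1 0.63 [392.5 268.3  34.2  22.6] -> [ 0.4957 -0.1545  0.05  ]
dish1 0.63 [224.2 223.2  22.1  25.2] -> [0.5988 0.2322 0.05  ]
dish1 0.59 [180.  278.9  30.2  27.1] -> [0.4703 0.3303 0.05  ]
rim? [468.2 356.4  37.2  90.6] area ratio 0.59 [0.462  0.0334 0.04  ]
rim? [165.2 356.9  28.2  95.4] area ratio 0.70 [0.5299 0.2615 0.04  ]
rim? [170.  259.4  93.4 101.4] area ratio 1.00 [0.605  0.2244 0.04  ]
rim? [326.1 215.9 100.4 101.4] area ratio 0.99 [0.6037 0.1078 0.04  ]
dish1 0.96 [ 19.6 389.8  39.1  62.1] -> [0.5348 0.388  0.04  ]
dish1 0.92 [171.5 257.8  95.8  91.8] -> [0.6058 0.2228 0.04  ]
dish1 0.87 [325.3 215.5  94.6  99.4] -> [0.6041 0.1082 0.04  ]
dish1 0.39 [ 89.2 399.5  14.9  11.6] -> [0.5098 0.3382 0.04  ]
dish1 0.34 [127.2  49.1 215.8  97.8] -> [0.7391 0.1936 0.04  ]
tcp [0.5977 0.1082 0.1687] yang -107.3 tilt [-0.003  0.    -1.   ] w 0.0856 F [-0.3 -0.4  0.1] t 28.5 dp [  2.6  -0.6 150.7] dist 151
spin -0.1 (tool z down)
```

>>> carry_out:
  commands:
    - {"gripper":1,"dp":[5,0,40],"spin":0}
    - {"gripper":1,"dp":[0,0,40],"spin":0}
    - {"gripper":1,"dp":[0,0,0],"spin":0}
    - {"gripper":1,"dp":[0,0,0],"spin":0}
    - {"gripper":1,"dp":[0,0,0],"spin":0}

```text
clock: 29.0
eef_pos: [0.6051, 0.1053, 0.0931]
ee_rot: [-3.104, 0.478, -0.006]
force: [1.2, 0.1, 0.5]
width: 0.0854
```

Run:
```python
from h import *
cw,iw=snap('wrist','w13');rims(cw,iw);go([.6037,.1078,.018],-107.2)
```

```text
rim? [468.2 356.4  39.2  88.7] area ratio 0.56 [0.5299 0.0403 0.04  ]
rim? [123.7 331.1 118.3 148.8] area ratio 0.92 [0.6033 0.2201 0.04  ]
rim? [315.6 273.4 126.2 130.7] area ratio 0.99 [0.6046 0.1077 0.04  ]
tcp [0.6052 0.1055 0.0932] yang -107.5 tilt [ 0.005  0.    -1.   ] w 0.0848 F [0.5 1.9 0.2] t 29.1 dp [-2.4 -1.6 75.2] dist 75
spin -0.3 (tool z down)
```

>>> carry_out:
  commands:
    - {"gripper":1,"dp":[-1,-2,35],"spin":0}
    - {"gripper":1,"dp":[0,0,35],"spin":0}
    - {"gripper":1,"dp":[0,0,5],"spin":0}
    - {"gripper":1,"dp":[0,0,0],"spin":0}
    - {"gripper":0.5,"dp":[0,0,0],"spin":0}

```text
clock: 29.55
eef_pos: [0.6048, 0.1082, 0.0178]
ee_rot: [-3.104, 0.476, -0.006]
force: [0.4, 0.2, -0.1]
width: 0.0728
```

>>> carry_out:
  commands:
    - {"gripper":0.5,"dp":[0,0,0],"spin":0}
    - {"gripper":0.5,"dp":[0,0,0],"spin":0}
    - {"gripper":0.5,"dp":[0,0,0],"spin":0}
    - {"gripper":0.5,"dp":[0,0,0],"spin":0}
    - {"gripper":0.5,"dp":[0,0,0],"spin":0}

```text
clock: 30.05
eef_pos: [0.6051, 0.1082, 0.018]
ee_rot: [-3.104, 0.476, -0.007]
force: [-0.1, -0.4, 6.9]
width: 0.0649
```

>>> carry_out:
  commands:
    - {"gripper":0.5,"dp":[0,0,-15],"spin":0}
    - {"gripper":0.5,"dp":[0,0,-40],"spin":0}
    - {"gripper":0.5,"dp":[0,0,-45],"spin":0}
    - {"gripper":0.5,"dp":[0,0,-45],"spin":0}
    - {"gripper":0.5,"dp":[0,0,-35],"spin":0}

```text
clock: 30.55
eef_pos: [0.6034, 0.1084, 0.1997]
ee_rot: [-3.105, 0.475, -0.005]
force: [1.0, -0.2, -0.6]
width: 0.0652
```

>>> carry_out:
  commands:
    - {"gripper":0.5,"dp":[-2,25,0],"spin":0}
    - {"gripper":0.5,"dp":[-3,43,0],"spin":0}
    - {"gripper":0.5,"dp":[-3,43,0],"spin":0}
    - {"gripper":0.5,"dp":[-3,43,0],"spin":0}
    - {"gripper":0.5,"dp":[-3,43,0],"spin":0}

```text
clock: 31.05
eef_pos: [0.5297, -0.0771, 0.1965]
ee_rot: [3.105, -0.475, 0.002]
force: [0.5, -0.5, -1.3]
width: 0.0654
```

>>> carry_out:
  commands:
    - {"gripper":0.5,"dp":[-3,43,0],"spin":0}
    - {"gripper":0.5,"dp":[-3,42,0],"spin":0}
    - {"gripper":0.5,"dp":[0,0,30],"spin":0}
    - {"gripper":0.5,"dp":[0,0,30],"spin":0}
    - {"gripper":0.5,"dp":[0,0,0],"spin":0}

```text
clock: 31.55
eef_pos: [0.4963, -0.1546, 0.1326]
ee_rot: [-3.104, 0.476, 0.011]
force: [-0.5, 0.2, -0.6]
width: 0.0656
```

Run:
```python
from h import *
cw,iw=snap('wrist','w14');go([.5013,-.1565,.05],-107.2)
```

```text
tcp [ 0.498  -0.1546  0.1348] yang -107.4 tilt [-0.003  0.001 -1.   ] w 0.0651 F [ 0.6  0.3 -0.3] t 31.6 dp [ 4.   0.9 84.8] dist 85
spin -0.2 (tool z down)
```

View pics/w14.png

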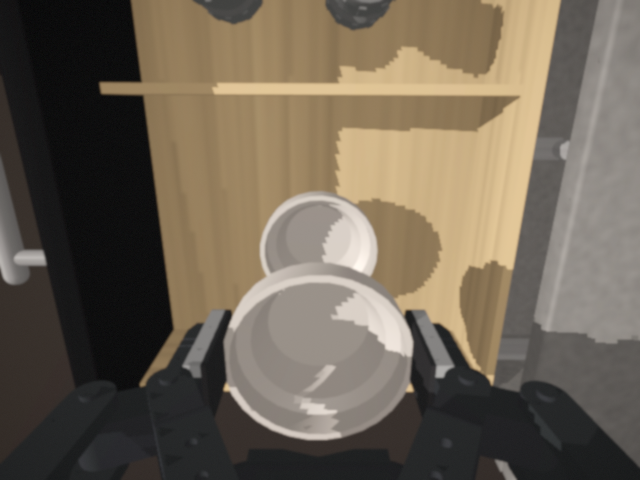

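```bash
cat >> h.py <<'E'
def rimbox(C,c,z,r=.034):
    a=np.linspace(0,2*np.pi,72);q=np.array([proj(C,[c[0]+r*np.cos(t),c[1]+r*np.sin(t),z]) for t in a])
    return 'cols %.0f-%.0f rows %.0f-%.0f'%(q[:,0].min(),q[:,0].max(),q[:,1].min(),q[:,1].max())
E
python3 - <<'E'
from h import *
C=cam('wrist')
for c in([.5013,-.156],[.5003,-.157]): print(rimbox(C,c,.056))
# held dish: rim height = tcp+.022
s,p,M=pose()
for dx in(-.003,0,.003): print('held',dx,rimbox(C,(p+M[:,0]*dx)[:2],p[2]+.021))
E
```

```text
cols 262-378 rows 190-300
cols 264-380 rows 191-301
held -0.003 cols 224-416 rows 274-437
held 0 cols 224-417 rows 265-430
held 0.003 cols 223-418 rows 257-424
```

>>> carry_out:
  commands:
    - {"gripper":0.5,"dp":[0,0,30],"spin":0}
    - {"gripper":0.5,"dp":[0,0,30],"spin":0}
    - {"gripper":0.5,"dp":[0,0,10],"spin":0}
    - {"gripper":0.5,"dp":[0,0,0],"spin":0}
    - {"gripper":0.5,"dp":[0,0,0],"spin":0}

```text
clock: 32.1
eef_pos: [0.5009, -0.1554, 0.0673]
ee_rot: [3.105, -0.475, 0.004]
force: [0.3, -0.0, -0.4]
width: 0.0657
```

Run:
```python
from h import *
go([.5013,-.156,.047],-107.2)
```

```text
tcp [ 0.5009 -0.1554  0.0673] yang -107.4 tilt [ 0.003 -0.001 -1.   ] w 0.0657 F [ 0.3 -0.  -0.4] t 32.1 dp [ 0.5  0.4 20.3] dist 20
spin -0.2 (tool z down)
```

>>> carry_out:
  commands:
    - {"gripper":0.5,"dp":[0,0,10],"spin":0}
    - {"gripper":0.5,"dp":[0,0,5],"spin":0}
    - {"gripper":0.5,"dp":[0,0,3],"spin":0}
    - {"gripper":0.5,"dp":[0,0,1],"spin":0}
    - {"gripper":0.5,"dp":[0,0,0],"spin":0}

```text
clock: 32.6
eef_pos: [0.5003, -0.1571, 0.0483]
ee_rot: [3.102, -0.477, 0.003]
force: [-2.6, -1.4, 9.7]
width: 0.0655
```

>>> carry_out:
  commands:
    - {"gripper":0.5,"dp":[0,0,1],"spin":0}
    - {"gripper":0.5,"dp":[0,0,1],"spin":0}
    - {"gripper":0.5,"dp":[0,0,0],"spin":0}
    - {"gripper":0.5,"dp":[0,0,0],"spin":0}
    - {"gripper":0.5,"dp":[0,0,0],"spin":0}

```text
clock: 33.1
eef_pos: [0.5007, -0.1571, 0.048]
ee_rot: [3.102, -0.477, 0.004]
force: [-7.3, 0.1, 21.0]
width: 0.0655
```

>>> carry_out:
  commands:
    - {"gripper":0.5,"dp":[0,0,-1.5],"spin":0}
    - {"gripper":1,"dp":[0,0,0],"spin":0}
    - {"gripper":1,"dp":[0,0,0],"spin":0}
    - {"gripper":1,"dp":[0,0,0],"spin":0}
    - {"gripper":1,"dp":[0,0,-25],"spin":0}

```text
clock: 33.6
eef_pos: [0.4965, -0.1542, 0.0677]
ee_rot: [-3.103, 0.475, 0.011]
force: [0.8, -1.0, -0.2]
width: 0.0854
```

>>> carry_out:
  commands:
    - {"gripper":1,"dp":[0,0,-40],"spin":0}
    - {"gripper":1,"dp":[0,0,-45],"spin":0}
    - {"gripper":1,"dp":[0,0,-40],"spin":0}
    - {"gripper":1,"dp":[-1,-35,0],"spin":0}
    - {"gripper":1,"dp":[-1,-45,0],"spin":0}

```text
clock: 34.1
eef_pos: [0.5222, -0.0802, 0.1972]
ee_rot: [3.103, -0.485, 0.005]
force: [0.9, 0.4, -1.0]
width: 0.0855
```

>>> carry_out:
  commands:
    - {"gripper":1,"dp":[-2,-45,0],"spin":0}
    - {"gripper":1,"dp":[-2,-45,0],"spin":0}
    - {"gripper":1,"dp":[-2,-45,0],"spin":0}
    - {"gripper":1,"dp":[-2,-45,0],"spin":0}
    - {"gripper":1,"dp":[-2,-45,0],"spin":0}

```text
clock: 34.6
eef_pos: [0.5794, 0.1411, 0.1953]
ee_rot: [3.105, -0.476, -0.001]
force: [1.2, -1.1, 0.5]
width: 0.0856
```

>>> carry_out:
  commands:
    - {"gripper":1,"dp":[-2,-45,0],"spin":0}
    - {"gripper":1,"dp":[-2,-44,0],"spin":0}
    - {"gripper":1,"dp":[0,0,0],"spin":8}
    - {"gripper":1,"dp":[0,0,0],"spin":8}
    - {"gripper":1,"dp":[0,0,0],"spin":8}

```text
clock: 35.1
eef_pos: [0.6003, 0.2254, 0.1881]
ee_rot: [2.973, -0.981, -0.016]
force: [0.1, 0.1, -1.3]
width: 0.0857
```

>>> carry_out:
  commands:
    - {"gripper":1,"dp":[0,0,30],"spin":8}
    - {"gripper":1,"dp":[0,0,20],"spin":8}
    - {"gripper":1,"dp":[0,0,0],"spin":0}
    - {"gripper":1,"dp":[0,0,0],"spin":0}
    - {"gripper":1,"dp":[0,0,0],"spin":0}

```text
clock: 35.6
eef_pos: [0.5961, 0.2265, 0.1566]
ee_rot: [2.901, -1.137, -0.045]
force: [0.4, 0.4, 0.5]
width: 0.085
```

Run:
```python
from h import *
ct,it=snap('top','t15');find('top','dish1',ct,.05)
cv2.imwrite('pics/t15c.png',cv2.resize(it[180:330,350:500,::-1],None,fx=4,fy=4,interpolation=cv2.INTER_CUBIC))
cw,iw=snap('wrist','w15');rims(cw,iw);go([.604,.2245,.018],-147.2);print(pose()[0]['q'].round(2))
```

```text
dish1 0.88 [138.9 256.1  18.7  27.7] -> [0.5223 0.4263 0.05  ]
dish1 0.80 [231.3 222.8  26.5  26.5] -> [0.5998 0.2158 0.05  ]
dish1 0.58 [392.5 268.2  33.4  26.6] -> [ 0.4959 -0.1545  0.05  ]
rim? [578.7 382.1  22.5  74.5] area ratio 0.79 [0.3565 0.1587 0.04  ]
rim? [167.8 356.8  33.9  90.9] area ratio 0.62 [0.5989 0.373  0.04  ]
tcp [0.5967 0.2247 0.1568] yang -133.0 tilt [-0.035 -0.013 -0.999] w 0.0852 F [ 0.4 -0.7 -0.6] t 35.8 dp [  7.8  -9.5 138.5] dist 139
spin 14.2 (tool z down)
[-0.49  0.36  0.11  1.55 -0.04  1.27 -2.69]
```

View pics/t15c.png

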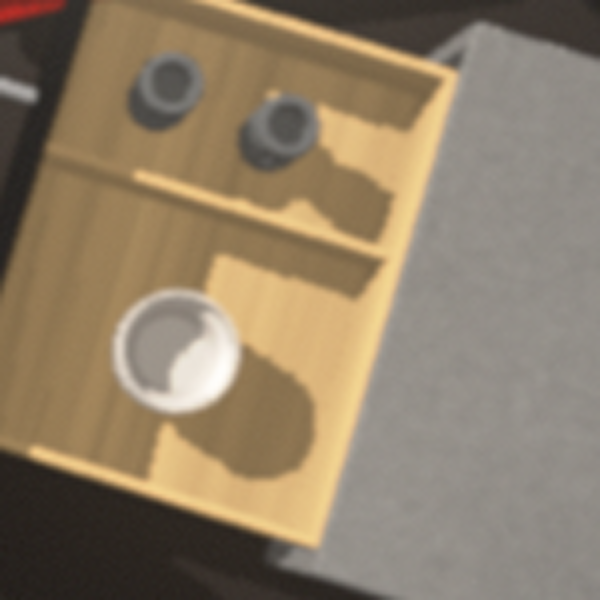

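>>> carry_out:
  commands:
    - {"gripper":1,"dp":[0,0,0],"spin":-8.3}
    - {"gripper":1,"dp":[0,0,0],"spin":-8.3}
    - {"gripper":1,"dp":[0,0,0],"spin":-8.3}
    - {"gripper":1,"dp":[0,0,0],"spin":-8.3}
    - {"gripper":1,"dp":[0,0,0],"spin":-8.3}

```text
clock: 36.25
eef_pos: [0.5968, 0.2243, 0.1567]
ee_rot: [3.127, -0.033, -0.055]
force: [-0.2, 1.3, -0.2]
width: 0.0854
```

>>> carry_out:
  commands:
    - {"gripper":1,"dp":[0,0,0],"spin":-8.3}
    - {"gripper":1,"dp":[0,0,0],"spin":-8.3}
    - {"gripper":1,"dp":[0,0,0],"spin":-8.3}
    - {"gripper":1,"dp":[0,0,0],"spin":-8.3}
    - {"gripper":1,"dp":[0,0,0],"spin":-8.3}

```text
clock: 36.75
eef_pos: [0.5968, 0.2242, 0.1568]
ee_rot: [2.949, 1.081, -0.059]
force: [0.6, -0.3, -1.2]
width: 0.0852
```

>>> carry_out:
  commands:
    - {"gripper":1,"dp":[0,0,0],"spin":-8}
    - {"gripper":1,"dp":[0,0,0],"spin":0}
    - {"gripper":1,"dp":[0,0,0],"spin":0}
    - {"gripper":1,"dp":[0,0,0],"spin":0}
    - {"gripper":1,"dp":[0,0,0],"spin":0}

```text
clock: 37.25
eef_pos: [0.5963, 0.2249, 0.1562]
ee_rot: [-2.869, -1.275, 0.061]
force: [0.1, 0.1, 0.4]
width: 0.0853
```

Run:
```python
from h import *
cw,iw=snap('wrist','w16');rims(cw,iw);find('wrist','dish1',cw,.04);go([.604,.2245,.018],-42);print(pose()[0]['q'].round(2))
```

```text
rim? [466.5 355.6  44.4  86.8] area ratio 0.51 [0.6113 0.0757 0.04  ]
rim? [167.  355.5  35.   89.4] area ratio 0.61 [0.4396 0.2265 0.04  ]
rim? [ 75.5 220.   97.8 113.3] area ratio 0.99 [0.4773 0.3394 0.04  ]
rim? [325.2 216.7 103.  104.1] area ratio 0.99 [0.6045 0.229  0.04  ]
dish1 0.65 [ 39.5  59.5  78.9 116.1] -> [0.5435 0.4129 0.04  ]
dish1 0.60 [ 75.  221.7 106.8 100.9] -> [0.476  0.3388 0.04  ]
dish1 0.59 [327.  215.7 101.7  99.7] -> [0.6059 0.2287 0.04  ]
tcp [0.5962 0.2251 0.1562] yang -42.1 tilt [-0.036 -0.015 -0.999] w 0.0851 F [-0.2  0.6  0.2] t 37.4 dp [  9.6   8.5 137.8] dist 138
spin -0.1 (tool z down)
[-0.31  0.37 -0.11  1.54  0.04  1.27 -1.17]
```

>>> carry_out:
  commands:
    - {"gripper":1,"dp":[8,4,35],"spin":0}
    - {"gripper":1,"dp":[4,2,35],"spin":0}
    - {"gripper":1,"dp":[0,0,0],"spin":0}
    - {"gripper":1,"dp":[0,0,0],"spin":0}
    - {"gripper":1,"dp":[0,0,0],"spin":0}

```text
clock: 37.85
eef_pos: [0.6073, 0.2295, 0.0879]
ee_rot: [-2.869, -1.277, 0.056]
force: [0.6, 0.9, 0.9]
width: 0.085
```

Run:
```python
from h import *
cw,iw=snap('wrist','w17');rims(cw,iw);go([.605,.2285,.018],-42)
```

```text
rim? [467.3 355.7  42.9  86.9] area ratio 0.53 [0.6354 0.1371 0.04  ]
rim? [167.  355.8  35.3  90. ] area ratio 0.61 [0.5092 0.2476 0.04  ]
rim? [315.4 274.9 127.7 133.4] area ratio 1.00 [0.6054 0.2296 0.04  ]
tcp [0.6075 0.2295 0.0881] yang -42.0 tilt [-0.032 -0.013 -0.999] w 0.0856 F [0.5 0.5 0.5] t 37.9 dp [-0.2 -0.1 70.2] dist 70
spin -0.0 (tool z down)
```

>>> carry_out:
  commands:
    - {"gripper":1,"dp":[0,0,35],"spin":0}
    - {"gripper":1,"dp":[0,0,30],"spin":0}
    - {"gripper":1,"dp":[0,0,5],"spin":0}
    - {"gripper":1,"dp":[0,0,0],"spin":0}
    - {"gripper":0.5,"dp":[0,0,0],"spin":0}

```text
clock: 38.4
eef_pos: [0.6053, 0.2285, 0.0181]
ee_rot: [-2.869, -1.277, 0.055]
force: [0.1, 0.7, 0.2]
width: 0.0729
```

>>> carry_out:
  commands:
    - {"gripper":0.5,"dp":[0,0,0],"spin":0}
    - {"gripper":0.5,"dp":[0,0,0],"spin":0}
    - {"gripper":0.5,"dp":[0,0,0],"spin":0}
    - {"gripper":0.5,"dp":[0,0,0],"spin":0}
    - {"gripper":0.5,"dp":[0,0,0],"spin":0}

```text
clock: 38.9
eef_pos: [0.6057, 0.2288, 0.0186]
ee_rot: [-2.869, -1.277, 0.053]
force: [-1.3, 0.7, 7.4]
width: 0.0654
```

>>> carry_out:
  commands:
    - {"gripper":0.5,"dp":[0,0,-15],"spin":0}
    - {"gripper":0.5,"dp":[0,0,-40],"spin":0}
    - {"gripper":0.5,"dp":[0,0,-45],"spin":0}
    - {"gripper":0.5,"dp":[0,0,-45],"spin":0}
    - {"gripper":0.5,"dp":[0,0,-35],"spin":0}

```text
clock: 39.4
eef_pos: [0.6107, 0.2308, 0.2]
ee_rot: [-2.869, -1.277, 0.055]
force: [0.3, -0.0, -0.7]
width: 0.0652
```

Run:
```python
from h import *
go([.5015,-.1565,.2],-42)
```

```text
tcp [0.6107 0.2308 0.2   ] yang -42.0 tilt [-0.032 -0.013 -0.999] w 0.0652 F [ 0.3 -0.  -0.7] t 39.4 dp [-360.8  178.     8.8] dist 402
spin -0.0 (tool z down)
```

>>> carry_out:
  commands:
    - {"gripper":0.5,"dp":[-36,18,1],"spin":0}
    - {"gripper":0.5,"dp":[-36,18,1],"spin":0}
    - {"gripper":0.5,"dp":[-36,18,1],"spin":0}
    - {"gripper":0.5,"dp":[-36,18,1],"spin":0}
    - {"gripper":0.5,"dp":[-36,18,1],"spin":0}

```text
clock: 39.9
eef_pos: [0.5558, 0.0349, 0.1965]
ee_rot: [-2.869, -1.277, 0.059]
force: [0.7, -0.2, -0.3]
width: 0.0654
```

>>> carry_out:
  commands:
    - {"gripper":0.5,"dp":[-36,18,1],"spin":0}
    - {"gripper":0.5,"dp":[-36,18,1],"spin":0}
    - {"gripper":0.5,"dp":[-36,18,1],"spin":0}
    - {"gripper":0.5,"dp":[-36,17,1],"spin":0}
    - {"gripper":0.5,"dp":[-37,17,0],"spin":0}

```text
clock: 40.4
eef_pos: [0.5, -0.1582, 0.1973]
ee_rot: [-2.868, -1.278, 0.059]
force: [0.4, -0.3, -1.0]
width: 0.0656
```

>>> carry_out:
  commands:
    - {"gripper":0.5,"dp":[0,0,30],"spin":0}
    - {"gripper":0.5,"dp":[0,0,40],"spin":0}
    - {"gripper":0.5,"dp":[0,0,30],"spin":0}
    - {"gripper":0.5,"dp":[0,0,0],"spin":0}
    - {"gripper":0.5,"dp":[0,0,0],"spin":0}

```text
clock: 40.9
eef_pos: [0.4975, -0.1584, 0.0974]
ee_rot: [-2.868, -1.278, 0.06]
force: [-0.4, -0.3, 0.3]
width: 0.0652
```

Run:
```python
from h import *
go([.5015,-.1565,.06],-42)
cw,iw=snap('wrist','w18')
print(rimbox(cw,[.5013,-.156],.068))
```

```text
tcp [ 0.4975 -0.1584  0.0974] yang -42.0 tilt [-0.035 -0.015 -0.999] w 0.0652 F [-0.4 -0.3  0.3] t 40.9 dp [ 5.4  2.3 37.2] dist 38
spin -0.0 (tool z down)
cols 248-394 rows 211-343
```

View pics/w18.png

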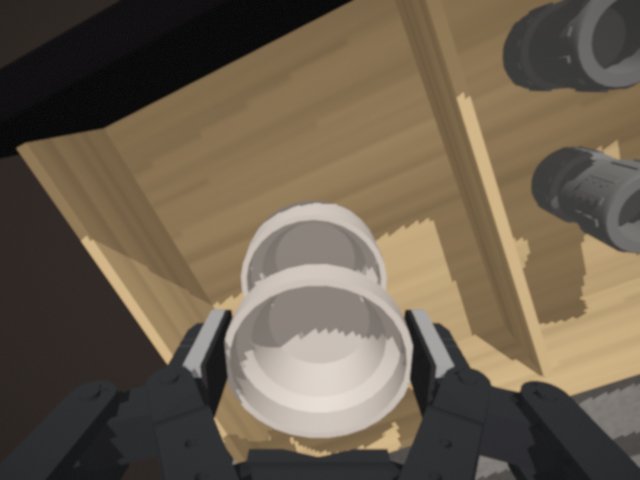

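Run:
```python
from h import *
from scipy.optimize import least_squares
C=cam('wrist');s,p,M=pose()
def box(c,z):
    a=np.linspace(0,2*np.pi,120);q=np.array([proj(C,[c[0]+.034*np.cos(t),c[1]+.034*np.sin(t),z]) for t in a]);return np.array([q[:,0].min(),q[:,0].max(),q[:,1].min()])
for z in(.066,.068,.070):
    r=least_squares(lambda c:box(c,z)-[243,386,204],[.5,-.155]);c=r.x;print(z,c,r.fun.round(1),'dp to it',(M.T@(np.array([*c,.05])-p)*1000).round(1))
r=least_squares(lambda c:box(c[:2],p[2]+.022)-[224,413,265],[.5,-.155]);print('held',r.x,r.fun,(M.T@(np.array([*r.x,.05])-np.array([p[0],p[1],.05]))*1000).round(1))
```

```text
0.066 [ 0.5018508 -0.1524562] [-0.7  0.7  0.1] dp to it [ 8.5 -0.9 48.1]
0.068 [ 0.50222895 -0.15210417] [-1.5  1.5  0.2] dp to it [ 9.  -0.9 48.1]
0.07 [ 0.50260649 -0.15175275] [-2.3  2.3  0.3] dp to it [ 9.5 -0.8 48.1]
held [ 0.50037696 -0.15800562] [-3.04339172  2.99455291  0.5225848 ] [ 1.7  1.  -0.1]
```

>>> carry_out:
  commands:
    - {"gripper":0.5,"dp":[7.5,-1,0],"spin":0}
    - {"gripper":0.5,"dp":[0,0,15],"spin":0}
    - {"gripper":0.5,"dp":[0,0,12],"spin":0}
    - {"gripper":0.5,"dp":[0,0,5],"spin":0}
    - {"gripper":0.5,"dp":[0,0,0],"spin":0}

```text
clock: 41.45
eef_pos: [0.4999, -0.1525, 0.0636]
ee_rot: [-2.868, -1.277, 0.063]
force: [0.4, -1.2, -1.3]
width: 0.0655
```

>>> carry_out:
  commands:
    - {"gripper":0.5,"dp":[0,0,2],"spin":0}
    - {"gripper":0.5,"dp":[0,0,1],"spin":0}
    - {"gripper":0.5,"dp":[0,0,1],"spin":0}
    - {"gripper":0.5,"dp":[0,0,0],"spin":0}
    - {"gripper":0.5,"dp":[0,0,0],"spin":0}

```text
clock: 41.95
eef_pos: [0.5005, -0.1526, 0.0609]
ee_rot: [-2.869, -1.277, 0.06]
force: [-1.6, 0.6, 5.5]
width: 0.0656
```

>>> carry_out:
  commands:
    - {"gripper":0.5,"dp":[0,0,1],"spin":0}
    - {"gripper":0.5,"dp":[0,0,1],"spin":0}
    - {"gripper":0.5,"dp":[0,0,0],"spin":0}
    - {"gripper":0.5,"dp":[0,0,0],"spin":0}
    - {"gripper":0.5,"dp":[0,0,0],"spin":0}

```text
clock: 42.45
eef_pos: [0.5006, -0.1525, 0.0605]
ee_rot: [-2.868, -1.277, 0.059]
force: [-5.1, 2.2, 16.9]
width: 0.0655
```

>>> carry_out:
  commands:
    - {"gripper":0.5,"dp":[0,0,-1.5],"spin":0}
    - {"gripper":1,"dp":[0,0,0],"spin":0}
    - {"gripper":1,"dp":[0,0,0],"spin":0}
    - {"gripper":1,"dp":[0,0,0],"spin":0}
    - {"gripper":1,"dp":[0,0,-25],"spin":0}

```text
clock: 42.95
eef_pos: [0.498, -0.1517, 0.0814]
ee_rot: [-2.864, -1.275, 0.071]
force: [-0.0, 0.2, -0.6]
width: 0.0855
```

>>> carry_out:
  commands:
    - {"gripper":1,"dp":[0,0,-40],"spin":0}
    - {"gripper":1,"dp":[0,0,-45],"spin":0}
    - {"gripper":1,"dp":[0,0,-30],"spin":0}
    - {"gripper":1,"dp":[31,-32,0],"spin":0}
    - {"gripper":1,"dp":[31,-32,0],"spin":0}

```text
clock: 43.45
eef_pos: [0.4997, -0.062, 0.1996]
ee_rot: [2.872, 1.272, -0.057]
force: [0.3, 1.2, -0.9]
width: 0.0855
```

>>> carry_out:
  commands:
    - {"gripper":1,"dp":[31,-32,0],"spin":0}
    - {"gripper":1,"dp":[31,-32,0],"spin":0}
    - {"gripper":1,"dp":[31,-32,0],"spin":0}
    - {"gripper":1,"dp":[31,-32,0],"spin":0}
    - {"gripper":1,"dp":[31,-32,0],"spin":0}

```text
clock: 43.95
eef_pos: [0.4834, 0.1621, 0.1954]
ee_rot: [-2.869, -1.277, 0.061]
force: [0.8, -0.7, 0.0]
width: 0.0853
```

>>> carry_out:
  commands:
    - {"gripper":1,"dp":[31,-32,0],"spin":0}
    - {"gripper":1,"dp":[31,-31,0],"spin":0}
    - {"gripper":1,"dp":[31,-31,0],"spin":0}
    - {"gripper":1,"dp":[31,-31,20],"spin":0}
    - {"gripper":1,"dp":[0,0,20],"spin":0}

```text
clock: 44.45
eef_pos: [0.4696, 0.3438, 0.153]
ee_rot: [-2.858, -1.289, 0.058]
force: [-0.5, -0.2, -1.2]
width: 0.0855
```

>>> carry_out:
  commands:
    - {"gripper":1,"dp":[0,0,0],"spin":0}
    - {"gripper":1,"dp":[0,0,0],"spin":0}
    - {"gripper":1,"dp":[0,0,0],"spin":0}
    - {"gripper":1,"dp":[0,0,0],"spin":0}
    - {"gripper":1,"dp":[0,0,0],"spin":0}

```text
clock: 44.95
eef_pos: [0.4731, 0.3352, 0.1545]
ee_rot: [-2.869, -1.275, 0.058]
force: [-0.2, 0.4, -0.2]
width: 0.0854
```

Run:
```python
from h import *
ct,it=snap('top','t19');find('top','dish1',ct,.08);find('top','coupling_a',ct,.08)
rims(ct,it,mn=300)
cw,iw=snap('wrist','w19');rims(cw,iw);find('wrist','dish1',cw,.04);go([.4765,.339,.018],-42);print(pose()[0]['q'].round(2))
```

```text
dish1 0.85 [180.9 280.   32.1  30.2] -> [0.467  0.3197 0.08  ]
dish1 0.75 [145.4 247.1  22.9  12.1] -> [0.5402 0.4015 0.08  ]
coupling_a 0.81 [418.9 213.8  15.2  21.6] -> [ 0.6166 -0.2109  0.08  ]
coupling_a 0.68 [392.3 203.4  24.2  18.8] -> [ 0.6402 -0.1515  0.08  ]
rim? [178.4 277.9  30.5  31.8] area ratio 0.98 [0.4728 0.3369 0.04  ]
rim? [394.1 267.3  31.   32.9] area ratio 0.98 [ 0.4985 -0.1596  0.04  ]
rim? [341.9 223.4  21.3  86.5] area ratio 0.68 [ 0.6003 -0.0399  0.04  ]
rim? [508.4 275.4 183.6 207.4] area ratio 0.74 [ 0.4806 -0.4217  0.04  ]
rim? [248.3 156.6  37.4  55.8] area ratio 0.92 [0.7591 0.1808 0.04  ]
rim? [279.3 423.   62.  132.6] area ratio 0.40 [0.3366 0.2334 0.04  ]
rim? [470.2 357.5  32.6  98.8] area ratio 0.70 [0.4894 0.185  0.04  ]
rim? [165.9 356.3  33.3  97.3] area ratio 0.70 [0.3168 0.3376 0.04  ]
rim? [317.1 222.1 103.9 107. ] area ratio 0.99 [0.475 0.341 0.04 ]
dish1 0.82 [317.4 221.1 103.2 100.1] -> [0.4756 0.3413 0.04  ]
dish1 0.60 [288.2  59.3 118.4 115. ] -> [0.5286 0.4254 0.04  ]
tcp [0.4725 0.3356 0.1537] yang -42.0 tilt [-0.036 -0.015 -0.999] w 0.0855 F [ 0.  -0.4  0.1] t 45.2 dp [  9.9   3.  135.4] dist 136
spin -0.0 (tool z down)
[-0.42  0.26 -0.28  1.69  0.06  1.23 -1.45]
```

>>> carry_out:
  commands:
    - {"gripper":1,"dp":[6,1,40],"spin":0}
    - {"gripper":1,"dp":[4,0,30],"spin":0}
    - {"gripper":1,"dp":[0,0,0],"spin":0}
    - {"gripper":1,"dp":[0,0,0],"spin":0}
    - {"gripper":1,"dp":[0,0,0],"spin":0}

```text
clock: 45.7
eef_pos: [0.4783, 0.3422, 0.0851]
ee_rot: [-2.868, -1.277, 0.056]
force: [-0.5, 0.1, 0.1]
width: 0.0855
```

Run:
```python
from h import *
cw,iw=snap('wrist','w20');rims(cw,iw);go([.475,.341,.018],-42)
```

```text
rim? [470.4 357.7  29.3  97.9] area ratio 0.69 [0.5074 0.25   0.04  ]
rim? [168.8 355.3  38.6  88.1] area ratio 0.57 [0.3835 0.3606 0.04  ]
rim? [315.2 278.8 128.5 135. ] area ratio 0.99 [0.4758 0.3418 0.04  ]
tcp [0.4784 0.3422 0.0853] yang -42.0 tilt [-0.033 -0.013 -0.999] w 0.0855 F [ 0.2 -0.2  0.4] t 45.8 dp [-1.1 -0.6 67.4] dist 67
spin -0.0 (tool z down)
```

>>> carry_out:
  commands:
    - {"gripper":1,"dp":[0,-0.5,30],"spin":0}
    - {"gripper":1,"dp":[0,0,30],"spin":0}
    - {"gripper":1,"dp":[0,0,7],"spin":0}
    - {"gripper":1,"dp":[0,0,0],"spin":0}
    - {"gripper":0.5,"dp":[0,0,0],"spin":0}

```text
clock: 46.25
eef_pos: [0.4757, 0.3416, 0.0181]
ee_rot: [-2.868, -1.277, 0.057]
force: [0.7, 0.3, -0.3]
width: 0.073
```

>>> carry_out:
  commands:
    - {"gripper":0.5,"dp":[0,0,0],"spin":0}
    - {"gripper":0.5,"dp":[0,0,0],"spin":0}
    - {"gripper":0.5,"dp":[0,0,0],"spin":0}
    - {"gripper":0.5,"dp":[0,0,0],"spin":0}
    - {"gripper":0.5,"dp":[0,0,0],"spin":0}

```text
clock: 46.75
eef_pos: [0.4761, 0.342, 0.0189]
ee_rot: [-2.868, -1.277, 0.054]
force: [0.6, -0.5, 7.4]
width: 0.0674
```

>>> carry_out:
  commands:
    - {"gripper":0.5,"dp":[0,0,-15],"spin":0}
    - {"gripper":0.5,"dp":[0,0,-40],"spin":0}
    - {"gripper":0.5,"dp":[0,0,-45],"spin":0}
    - {"gripper":0.5,"dp":[0,0,-45],"spin":0}
    - {"gripper":0.5,"dp":[0,0,-40],"spin":0}

```text
clock: 47.25
eef_pos: [0.4814, 0.3438, 0.205]
ee_rot: [-2.868, -1.277, 0.056]
force: [0.5, -0.6, 0.1]
width: 0.0672
```

Run:
```python
from h import *
print(unproj(cam('top'),394.1,267.3,.08))
go([.503,-.151,.2],-42)
```

```text
[ 0.49628041 -0.15354564  0.08      ]
tcp [0.4814 0.3438 0.205 ] yang -42.0 tilt [-0.033 -0.013 -0.999] w 0.0672 F [ 0.5 -0.6  0.1] t 47.2 dp [-353.1  347.1   10.8] dist 495
spin 0.0 (tool z down)
```

>>> carry_out:
  commands:
    - {"gripper":0.5,"dp":[-29,29,1],"spin":0}
    - {"gripper":0.5,"dp":[-30,29,1],"spin":0}
    - {"gripper":0.5,"dp":[-30,29,1],"spin":0}
    - {"gripper":0.5,"dp":[-30,29,1],"spin":0}
    - {"gripper":0.5,"dp":[-30,29,1],"spin":0}

```text
clock: 47.75
eef_pos: [0.489, 0.1341, 0.2003]
ee_rot: [-2.868, -1.278, 0.058]
force: [0.8, 0.1, -1.2]
width: 0.0676
```

>>> carry_out:
  commands:
    - {"gripper":0.5,"dp":[-29,29,1],"spin":0}
    - {"gripper":0.5,"dp":[-29,29,1],"spin":0}
    - {"gripper":0.5,"dp":[-29,29,1],"spin":0}
    - {"gripper":0.5,"dp":[-29,29,1],"spin":0}
    - {"gripper":0.5,"dp":[-29,29,1],"spin":0}

```text
clock: 48.25
eef_pos: [0.4997, -0.0707, 0.198]
ee_rot: [-2.869, -1.278, 0.058]
force: [1.1, 0.3, -0.1]
width: 0.0675
```

>>> carry_out:
  commands:
    - {"gripper":0.5,"dp":[-29,29,0],"spin":0}
    - {"gripper":0.5,"dp":[-30,28,0],"spin":0}
    - {"gripper":0.5,"dp":[0,0,40],"spin":0}
    - {"gripper":0.5,"dp":[0,0,45],"spin":0}
    - {"gripper":0.5,"dp":[0,0,0],"spin":0}

```text
clock: 48.75
eef_pos: [0.4949, -0.1516, 0.1083]
ee_rot: [-2.863, -1.274, 0.074]
force: [-1.2, 0.3, -0.2]
width: 0.0673
```

>>> carry_out:
  commands:
    - {"gripper":0.5,"dp":[0,0,0],"spin":0}
    - {"gripper":0.5,"dp":[0,0,0],"spin":0}
    - {"gripper":0.5,"dp":[0,0,0],"spin":0}
    - {"gripper":0.5,"dp":[0,0,0],"spin":0}
    - {"gripper":0.5,"dp":[0,0,0],"spin":0}

```text
clock: 49.25
eef_pos: [0.5003, -0.1524, 0.1137]
ee_rot: [-2.869, -1.278, 0.059]
force: [-0.2, 0.7, -1.0]
width: 0.0671
```

```bash
cat >> h.py <<'E'
def stackfit(z):
    """no viewing: find held dish and stack rim behind it in the wrist picture by the mask's columns/rows"""
    from scipy.optimize import least_squares
    C,im=snap('wrist');s,p,M=pose();hsv=cv2.cvtColor(im,cv2.COLOR_RGB2HSV)
    m=((hsv[:,:,2]>95)&(hsv[:,:,1]<45)).astype(np.uint8);m[:,:200]=0;m[:,440:]=0;m[440:]=0
    m=cv2.morphologyEx(m,cv2.MORPH_OPEN,np.ones((3,3)));n,l,st,_=cv2.connectedComponentsWithStats(m)
    k=1+np.argmax(st[1:,4]);m=l==k
    rows=[(r,np.flatnonzero(m[r]).min(),np.flatnonzero(m[r]).max()) for r in range(150,440) if m[r].any()]
    print([tuple(int(a) for a in r) for r in rows[::8]])
    return C,p,M
E
python3 - <<'E'
from h import *
C,p,M=stackfit(.08)
print(rimbox(C,[.503,-.151],.08))
go([.5005,-.1525,.0728],-42)
E
```

```text
[(205, 312, 324), (213, 286, 350), (221, 275, 360), (229, 267, 367), (237, 263, 371), (245, 259, 375), (253, 256, 378), (261, 254, 382), (269, 252, 385), (277, 250, 387), (285, 249, 388), (293, 249, 388), (301, 243, 393), (309, 238, 397), (317, 234, 401), (325, 230, 405), (333, 227, 409), (341, 224, 411), (349, 223, 413), (357, 224, 414), (365, 224, 413), (373, 225, 412), (381, 228, 409), (389, 232, 405), (397, 236, 401), (405, 242, 395), (413, 250, 388), (421, 261, 377), (429, 276, 362), (437, 305, 330)]
cols 249-392 rows 212-340
tcp [ 0.5    -0.1523  0.1134] yang -42.0 tilt [-0.035 -0.015 -0.999] w 0.0672 F [ 0.3 -0.5 -0.6] t 49.3 dp [ 1.6  1.1 40.5] dist 41
spin 0.0 (tool z down)
```

>>> carry_out:
  commands:
    - {"gripper":0.5,"dp":[5.5,0.5,0],"spin":0}
    - {"gripper":0.5,"dp":[0,0,12],"spin":0}
    - {"gripper":0.5,"dp":[0,0,12],"spin":0}
    - {"gripper":0.5,"dp":[0,0,8],"spin":0}
    - {"gripper":0.5,"dp":[0,0,0],"spin":0}

```text
clock: 49.8
eef_pos: [0.5007, -0.1489, 0.0782]
ee_rot: [-2.866, -1.276, 0.066]
force: [-0.1, 0.6, -0.6]
width: 0.067
```

>>> carry_out:
  commands:
    - {"gripper":0.5,"dp":[0,0,3],"spin":0}
    - {"gripper":0.5,"dp":[0,0,2],"spin":0}
    - {"gripper":0.5,"dp":[0,0,1],"spin":0}
    - {"gripper":0.5,"dp":[0,0,0],"spin":0}
    - {"gripper":0.5,"dp":[0,0,0],"spin":0}

```text
clock: 50.3
eef_pos: [0.5029, -0.1493, 0.0752]
ee_rot: [-2.869, -1.278, 0.059]
force: [-0.2, 0.3, 4.0]
width: 0.0672
```

>>> carry_out:
  commands:
    - {"gripper":0.5,"dp":[0,0,1],"spin":0}
    - {"gripper":0.5,"dp":[0,0,1],"spin":0}
    - {"gripper":0.5,"dp":[0,0,1],"spin":0}
    - {"gripper":0.5,"dp":[0,0,0],"spin":0}
    - {"gripper":0.5,"dp":[0,0,0],"spin":0}

```text
clock: 50.8
eef_pos: [0.5018, -0.1497, 0.0712]
ee_rot: [-2.869, -1.277, 0.062]
force: [-0.8, -1.7, 1.4]
width: 0.0672
```

>>> carry_out:
  commands:
    - {"gripper":0.5,"dp":[0,0,1],"spin":0}
    - {"gripper":0.5,"dp":[0,0,1],"spin":0}
    - {"gripper":0.5,"dp":[0,0,0],"spin":0}
    - {"gripper":0.5,"dp":[0,0,0],"spin":0}
    - {"gripper":0.5,"dp":[0,0,0],"spin":0}

```text
clock: 51.3
eef_pos: [0.502, -0.1498, 0.071]
ee_rot: [-2.869, -1.277, 0.062]
force: [-4.1, -0.7, 11.9]
width: 0.0672
```

>>> carry_out:
  commands:
    - {"gripper":0.5,"dp":[0,0,-1.5],"spin":0}
    - {"gripper":1,"dp":[0,0,0],"spin":0}
    - {"gripper":1,"dp":[0,0,0],"spin":0}
    - {"gripper":1,"dp":[0,0,0],"spin":0}
    - {"gripper":1,"dp":[0,0,-25],"spin":0}

```text
clock: 51.8
eef_pos: [0.5001, -0.1479, 0.0928]
ee_rot: [-2.864, -1.276, 0.07]
force: [-0.2, 0.4, -0.2]
width: 0.0856
```

>>> carry_out:
  commands:
    - {"gripper":1,"dp":[0,0,-40],"spin":0}
    - {"gripper":1,"dp":[0,0,-45],"spin":0}
    - {"gripper":1,"dp":[0,0,-20],"spin":0}
    - {"gripper":1,"dp":[33,-28,0],"spin":0}
    - {"gripper":1,"dp":[33,-28,0],"spin":0}

```text
clock: 52.3
eef_pos: [0.5099, -0.0609, 0.2004]
ee_rot: [-2.872, -1.272, 0.058]
force: [0.4, 1.1, -0.9]
width: 0.0858
```

>>> carry_out:
  commands:
    - {"gripper":1,"dp":[33,-28,0],"spin":0}
    - {"gripper":1,"dp":[33,-28,0],"spin":0}
    - {"gripper":1,"dp":[33,-28,0],"spin":0}
    - {"gripper":1,"dp":[33,-28,0],"spin":0}
    - {"gripper":1,"dp":[33,-28,0],"spin":0}

```text
clock: 52.8
eef_pos: [0.5153, 0.1574, 0.1958]
ee_rot: [-2.868, -1.277, 0.061]
force: [1.0, 0.2, -1.1]
width: 0.0851
```

>>> carry_out:
  commands:
    - {"gripper":1,"dp":[33,-28,0],"spin":0}
    - {"gripper":1,"dp":[33,-28,0],"spin":0}
    - {"gripper":1,"dp":[33,-28,0],"spin":0}
    - {"gripper":1,"dp":[33,-28,0],"spin":0}
    - {"gripper":1,"dp":[33,-28,0],"spin":0}

```text
clock: 53.3
eef_pos: [0.5216, 0.3735, 0.1922]
ee_rot: [-2.868, -1.277, 0.062]
force: [1.3, -0.2, 0.4]
width: 0.0852
```

>>> carry_out:
  commands:
    - {"gripper":1,"dp":[30,-24,20],"spin":0}
    - {"gripper":1,"dp":[0,0,15],"spin":0}
    - {"gripper":1,"dp":[0,0,0],"spin":0}
    - {"gripper":1,"dp":[0,0,0],"spin":0}
    - {"gripper":1,"dp":[0,0,0],"spin":0}

```text
clock: 53.8
eef_pos: [0.5241, 0.4081, 0.1581]
ee_rot: [-2.87, -1.274, 0.059]
force: [-0.3, 0.5, -0.1]
width: 0.0853
```

Run:
```python
from h import *
ct,it=snap('top','t21');find('top','dish1',ct,.09);find('top','coupling_a',ct,.08)
rims(ct,it,mn=300);print(unproj(ct,394.1,267.3,.092))
cw,iw=snap('wrist','w21');rims(cw,iw);find('wrist','dish1',cw,.04);go([.527,.421,.018],-42);print(pose()[0]['q'].round(2))
```

```text
dish1 0.90 [142.9 254.8  31.2  31.3] -> [0.5221 0.4028 0.09  ]
coupling_a 0.78 [419.8 210.8  15.3  20.5] -> [ 0.6234 -0.213   0.08  ]
coupling_a 0.73 [391.4 202.   22.   21.6] -> [ 0.6434 -0.1495  0.08  ]
rim? [394.4 266.8  31.6  33.7] area ratio 0.98 [ 0.4996 -0.1604  0.04  ]
rim? [141.4 253.1  30.7  31.7] area ratio 0.98 [0.5301 0.4246 0.04  ]
rim? [341.9 223.4  21.3  86.5] area ratio 0.68 [ 0.6003 -0.0399  0.04  ]
rim? [507.7 275.1 176.5 217.6] area ratio 0.74 [ 0.4812 -0.4201  0.04  ]
rim? [248.4 156.6  37.3  55.8] area ratio 0.92 [0.7592 0.1805 0.04  ]
[ 0.49561325 -0.15169282  0.092     ]
dish1 0.81 [308.7 199.4 102.  100.4] -> [0.5317 0.4286 0.04  ]
tcp [0.5234 0.4091 0.158 ] yang -42.1 tilt [-0.035 -0.014 -0.999] w 0.0853 F [ 0.2 -0.5 -0.3] t 54.0 dp [ 15.9  -3.  139.6] dist 141
spin -0.1 (tool z down)
[-0.5   0.43 -0.27  1.46  0.1   1.3  -1.51]
```

>>> carry_out:
  commands:
    - {"gripper":1,"dp":[12,-2,30],"spin":0}
    - {"gripper":1,"dp":[9,-2,40],"spin":0}
    - {"gripper":1,"dp":[0,0,0],"spin":0}
    - {"gripper":1,"dp":[0,0,0],"spin":0}
    - {"gripper":1,"dp":[0,0,0],"spin":0}

```text
clock: 54.55
eef_pos: [0.5325, 0.4273, 0.0888]
ee_rot: [-2.868, -1.277, 0.056]
force: [-0.7, 0.4, 1.0]
width: 0.0854
```

Run:
```python
from h import *
cw,iw=snap('wrist','w22');rims(cw,iw);p=find('wrist','dish1',cw,.04)[0];go([p[0],p[1],.018],-42)
```

```text
rim? [320.9 228.7 386.1 546.8] area ratio 0.92 [0.5493 0.4441 0.04  ]
dish1 0.82 [316.8 268.4 132.5 121.1] -> [0.5333 0.4294 0.04  ]
tcp [0.5326 0.4274 0.0891] yang -42.0 tilt [-0.033 -0.012 -0.999] w 0.0852 F [-0.6 -0.6  0.6] t 54.6 dp [ 4.2  0.3 71.1] dist 71
spin -0.0 (tool z down)
```

>>> carry_out:
  commands:
    - {"gripper":1,"dp":[3,0,35],"spin":0}
    - {"gripper":1,"dp":[0,0,30],"spin":0}
    - {"gripper":1,"dp":[0,0,6],"spin":0}
    - {"gripper":1,"dp":[0,0,0],"spin":0}
    - {"gripper":0.5,"dp":[0,0,0],"spin":0}

```text
clock: 55.15
eef_pos: [0.532, 0.4289, 0.0177]
ee_rot: [-2.868, -1.277, 0.056]
force: [0.5, 0.5, 0.9]
width: 0.0731
```

>>> carry_out:
  commands:
    - {"gripper":0.5,"dp":[0,0,0],"spin":0}
    - {"gripper":0.5,"dp":[0,0,0],"spin":0}
    - {"gripper":0.5,"dp":[0,0,0],"spin":0}
    - {"gripper":0.5,"dp":[0,0,0],"spin":0}
    - {"gripper":0.5,"dp":[0,0,0],"spin":0}

```text
clock: 55.65
eef_pos: [0.5325, 0.4294, 0.0183]
ee_rot: [-2.867, -1.277, 0.054]
force: [-0.0, 0.3, 6.8]
width: 0.0659
```

>>> carry_out:
  commands:
    - {"gripper":0.5,"dp":[0,0,-15],"spin":0}
    - {"gripper":0.5,"dp":[0,0,-40],"spin":0}
    - {"gripper":0.5,"dp":[0,0,-45],"spin":0}
    - {"gripper":0.5,"dp":[0,0,-45],"spin":0}
    - {"gripper":0.5,"dp":[0,0,-45],"spin":0}

```text
clock: 56.15
eef_pos: [0.5374, 0.4306, 0.2082]
ee_rot: [-2.868, -1.277, 0.06]
force: [0.6, 0.0, -0.1]
width: 0.0655
```

Run:
```python
from h import *
go([.505,-.149,.205],-42)
```

```text
tcp [0.5374 0.4306 0.2082] yang -42.0 tilt [-0.035 -0.014 -0.999] w 0.0655 F [ 0.6  0.  -0.1] t 56.1 dp [-452.3  363.8   12.7] dist 581
spin 0.0 (tool z down)
```

>>> carry_out:
  commands:
    - {"gripper":0.5,"dp":[-32,26,1],"spin":0}
    - {"gripper":0.5,"dp":[-32,26,1],"spin":0}
    - {"gripper":0.5,"dp":[-32,26,1],"spin":0}
    - {"gripper":0.5,"dp":[-32,26,1],"spin":0}
    - {"gripper":0.5,"dp":[-32,26,1],"spin":0}

```text
clock: 56.65
eef_pos: [0.5267, 0.2232, 0.2047]
ee_rot: [-2.868, -1.278, 0.059]
force: [0.2, 0.2, -0.2]
width: 0.0652
```

>>> carry_out:
  commands:
    - {"gripper":0.5,"dp":[-32,26,1],"spin":0}
    - {"gripper":0.5,"dp":[-32,26,1],"spin":0}
    - {"gripper":0.5,"dp":[-32,26,1],"spin":0}
    - {"gripper":0.5,"dp":[-32,26,1],"spin":0}
    - {"gripper":0.5,"dp":[-33,26,1],"spin":0}

```text
clock: 57.15
eef_pos: [0.5155, 0.0167, 0.2033]
ee_rot: [-2.868, -1.278, 0.059]
force: [1.0, 0.8, -1.1]
width: 0.0658
```

>>> carry_out:
  commands:
    - {"gripper":0.5,"dp":[-33,26,1],"spin":0}
    - {"gripper":0.5,"dp":[-33,26,1],"spin":0}
    - {"gripper":0.5,"dp":[-33,26,0],"spin":0}
    - {"gripper":0.5,"dp":[-32,26,0],"spin":0}
    - {"gripper":0.5,"dp":[0,0,0],"spin":0}

```text
clock: 57.65
eef_pos: [0.504, -0.1564, 0.2042]
ee_rot: [2.874, 1.262, -0.062]
force: [0.2, -0.0, 0.2]
width: 0.0656
```

>>> carry_out:
  commands:
    - {"gripper":0.5,"dp":[0,0,40],"spin":0}
    - {"gripper":0.5,"dp":[0,0,40],"spin":0}
    - {"gripper":0.5,"dp":[0,0,0],"spin":0}
    - {"gripper":0.5,"dp":[0,0,0],"spin":0}
    - {"gripper":0.5,"dp":[0,0,0],"spin":0}

```text
clock: 58.15
eef_pos: [0.5044, -0.15, 0.1257]
ee_rot: [2.868, 1.278, -0.056]
force: [-0.1, -0.2, -0.6]
width: 0.0657
```

Run:
```python
from h import *
C,p,M=stackfit(.092)
print(rimbox(C,[.504,-.149],.092))
go([.502,-.1498,.083],-42)
```

```text
[(207, 310, 322), (215, 285, 346), (223, 274, 356), (231, 267, 362), (239, 262, 367), (247, 259, 370), (255, 256, 373), (263, 253, 376), (271, 250, 379), (279, 248, 381), (287, 246, 383), (295, 246, 388), (303, 241, 394), (311, 236, 399), (319, 231, 404), (327, 228, 407), (335, 225, 410), (343, 224, 412), (351, 225, 413), (359, 226, 412), (367, 227, 411), (375, 227, 410), (383, 228, 408), (391, 232, 404), (399, 238, 400), (407, 243, 394), (415, 252, 385), (423, 264, 374), (431, 280, 357)]
cols 245-387 rows 217-344
tcp [ 0.5046 -0.1501  0.1257] yang -42.0 tilt [-0.032 -0.016 -0.999] w 0.0652 F [ 0.7 -0.  -0.8] t 58.2 dp [-0.1 -1.5 42.8] dist 43
spin 0.0 (tool z down)
```

>>> carry_out:
  commands:
    - {"gripper":0.5,"dp":[3,-1,0],"spin":0}
    - {"gripper":0.5,"dp":[0,0,12],"spin":0}
    - {"gripper":0.5,"dp":[0,0,12],"spin":0}
    - {"gripper":0.5,"dp":[0,0,10],"spin":0}
    - {"gripper":0.5,"dp":[0,0,0],"spin":0}

```text
clock: 58.7
eef_pos: [0.502, -0.1478, 0.0876]
ee_rot: [-2.868, -1.277, 0.064]
force: [-0.7, -0.4, -0.1]
width: 0.0656
```

>>> carry_out:
  commands:
    - {"gripper":0.5,"dp":[0,0,3],"spin":0}
    - {"gripper":0.5,"dp":[0,0,2],"spin":0}
    - {"gripper":0.5,"dp":[0,0,1.5],"spin":0}
    - {"gripper":0.5,"dp":[0,0,0],"spin":0}
    - {"gripper":0.5,"dp":[0,0,0],"spin":0}

```text
clock: 59.2
eef_pos: [0.5047, -0.1491, 0.085]
ee_rot: [2.867, 1.276, -0.055]
force: [-0.6, -1.6, 9.7]
width: 0.0657
```

>>> carry_out:
  commands:
    - {"gripper":0.5,"dp":[0,0,1],"spin":0}
    - {"gripper":0.5,"dp":[0,0,1],"spin":0}
    - {"gripper":0.5,"dp":[0,0,0],"spin":0}
    - {"gripper":0.5,"dp":[0,0,0],"spin":0}
    - {"gripper":0.5,"dp":[0,0,0],"spin":0}

```text
clock: 59.7
eef_pos: [0.5053, -0.1493, 0.0846]
ee_rot: [2.866, 1.276, -0.053]
force: [-2.6, -1.1, 19.5]
width: 0.0654
```

>>> carry_out:
  commands:
    - {"gripper":0.5,"dp":[0,0,-1.5],"spin":0}
    - {"gripper":1,"dp":[0,0,0],"spin":0}
    - {"gripper":1,"dp":[0,0,0],"spin":0}
    - {"gripper":1,"dp":[0,0,0],"spin":0}
    - {"gripper":1,"dp":[0,0,-20],"spin":0}

```text
clock: 60.2
eef_pos: [0.5005, -0.1467, 0.0991]
ee_rot: [-2.864, -1.276, 0.07]
force: [0.5, 0.3, -0.2]
width: 0.0852
```

>>> carry_out:
  commands:
    - {"gripper":1,"dp":[0,0,-35],"spin":0}
    - {"gripper":1,"dp":[0,0,-45],"spin":0}
    - {"gripper":1,"dp":[0,0,-25],"spin":0}
    - {"gripper":0.3,"dp":[35,-2,0],"spin":0}
    - {"gripper":0.3,"dp":[40,-3,0],"spin":0}

```text
clock: 60.7
eef_pos: [0.5539, -0.088, 0.2055]
ee_rot: [2.872, 1.272, -0.058]
force: [1.4, -0.4, 0.3]
width: 0.0593
```

>>> carry_out:
  commands:
    - {"gripper":0.3,"dp":[40,-3,0],"spin":0}
    - {"gripper":0.3,"dp":[38,-2,0],"spin":0}
    - {"gripper":0.3,"dp":[0,0,0],"spin":8.2}
    - {"gripper":0.3,"dp":[0,0,0],"spin":8.2}
    - {"gripper":0.3,"dp":[0,0,0],"spin":8.2}

```text
clock: 61.2
eef_pos: [0.6015, -0.0249, 0.2005]
ee_rot: [3.07, 0.628, -0.063]
force: [0.2, 0.0, 0.1]
width: 0.026
```

>>> carry_out:
  commands:
    - {"gripper":0.3,"dp":[0,0,0],"spin":8.2}
    - {"gripper":0.3,"dp":[0,0,0],"spin":8.2}
    - {"gripper":0.3,"dp":[0,0,0],"spin":8.2}
    - {"gripper":0.3,"dp":[0,0,0],"spin":8.2}
    - {"gripper":0.3,"dp":[0,0,0],"spin":8}

```text
clock: 61.7
eef_pos: [0.6014, -0.0253, 0.2008]
ee_rot: [3.084, -0.48, -0.054]
force: [-0.4, 0.1, -0.1]
width: 0.0256
```

>>> carry_out:
  commands:
    - {"gripper":0.3,"dp":[0,0,0],"spin":0}
    - {"gripper":0.3,"dp":[0,0,0],"spin":0}
    - {"gripper":0.3,"dp":[0,0,0],"spin":0}
    - {"gripper":0.3,"dp":[0,0,0],"spin":0}
    - {"gripper":0.3,"dp":[0,0,0],"spin":0}

```text
clock: 62.2
eef_pos: [0.6018, -0.0255, 0.2016]
ee_rot: [3.085, -0.471, -0.052]
force: [1.4, 0.1, 0.8]
width: 0.0258
```

Run:
```python
from h import *
cw,iw=snap('wrist','w30')
go([.604,-.027,.075],-107.2);print(pose()[0]['q'].round(2))
print('bar ends pred',[proj(cw,-.152*X+y*Y+[0,0,.085]).round(0) for y in(.521,.581,.641)])
# bar: bright low-sat vertical streak; per-row centre
hsv=cv2.cvtColor(iw,cv2.COLOR_RGB2HSV)
u0,v0=proj(cw,-.152*X+.581*Y+[0,0,.085]).astype(int)
for r in range(max(v0-60,0),min(v0+61,470),20):
    seg=iw[r,u0-60:u0+60].astype(int).sum(1)/3;print(r,u0,[int(x) for x in seg[::4]])
cs,im=snap('scene','s30');find('scene','dish1',cs,.06);find('scene','coupling_a',cs,.08)
print('stack pred scene',proj(cs,[.504,-.149,.016]),proj(cs,[.504,-.149,.104]))
```

```text
tcp [ 0.6018 -0.0255  0.2017] yang -107.3 tilt [-0.036 -0.015 -0.999] w 0.0260 F [0.4 1.2 0.6] t 62.2 dp [  6.3  -2.4 126.5] dist 127
spin -0.1 (tool z down)
[-0.11  0.26  0.12  1.59 -0.02  1.33 -1.86]
bar ends pred [array([318., 309.]), array([318., 231.]), array([318., 140.])]
170 318 [64, 63, 63, 64, 63, 63, 63, 63, 62, 63, 62, 63, 189, 215, 190, 155, 109, 62, 62, 63, 62, 62, 62, 63, 53, 31, 23, 29, 29, 30]
190 318 [63, 63, 63, 63, 62, 63, 63, 62, 63, 62, 62, 64, 189, 214, 190, 153, 105, 63, 63, 63, 62, 63, 62, 62, 45, 30, 22, 30, 31, 33]
210 318 [63, 63, 63, 63, 63, 62, 62, 63, 62, 64, 63, 63, 189, 214, 189, 151, 99, 61, 63, 63, 63, 63, 62, 63, 36, 29, 25, 31, 28, 35]
230 318 [63, 63, 63, 63, 62, 63, 63, 63, 62, 62, 63, 64, 185, 214, 189, 149, 97, 63, 63, 63, 63, 63, 63, 61, 32, 29, 28, 30, 31, 38]
250 318 [63, 62, 62, 63, 63, 64, 63, 63, 63, 63, 63, 63, 184, 214, 188, 147, 90, 63, 63, 63, 63, 63, 63, 60, 30, 25, 29, 30, 32, 37]
270 318 [62, 63, 63, 62, 63, 63, 64, 63, 62, 63, 63, 64, 181, 214, 187, 146, 84, 63, 62, 62, 63, 62, 62, 55, 29, 23, 29, 31, 33, 36]
290 318 [62, 62, 63, 61, 62, 63, 63, 63, 63, 63, 63, 62, 181, 214, 187, 144, 81, 65, 65, 65, 66, 65, 65, 54, 40, 34, 37, 29, 35, 33]
dish1 0.82 [254.3 249.1  32.   21.1] -> [ 0.4427 -0.1371  0.06  ]
dish1 0.59 [255.5 263.4  31.2  14.1] -> [ 0.5001 -0.1521  0.06  ]
dish1 0.53 [255.3 277.2  28.7  15.7] -> [ 0.5496 -0.1679  0.06  ]
dish1 0.46 [255.1 262.4  30.1  10.2] -> [ 0.496  -0.1517  0.06  ]
coupling_a 0.84 [279.6 301.7  23.1  27.8] -> [ 0.6724 -0.1565  0.08  ]
coupling_a 0.63 [243.3 303.4  19.5  22.4] -> [ 0.6478 -0.2202  0.08  ]
stack pred scene [259.12172316 280.13325624] [255.56002895 247.03888353]
```

>>> carry_out:
  commands:
    - {"gripper":0.3,"dp":[4,-2.5,30],"spin":0}
    - {"gripper":0.3,"dp":[0,0,40],"spin":0}
    - {"gripper":0.3,"dp":[0,0,35],"spin":0}
    - {"gripper":0.3,"dp":[0,0,22],"spin":0}
    - {"gripper":0.3,"dp":[0,0,0],"spin":0}

```text
clock: 62.9
eef_pos: [0.5995, -0.0261, 0.0714]
ee_rot: [3.084, -0.471, -0.061]
force: [-0.0, 0.5, 0.6]
width: 0.0255
```

>>> carry_out:
  commands:
    - {"gripper":0,"dp":[0,0,0],"spin":0}
    - {"gripper":0,"dp":[0,0,0],"spin":0}
    - {"gripper":0,"dp":[0,0,0],"spin":0}
    - {"gripper":0,"dp":[0,0,0],"spin":0}
    - {"gripper":0,"dp":[0,0,0],"spin":0}
  squeeze: 50

```text
clock: 63.4
eef_pos: [0.6022, -0.0261, 0.0755]
ee_rot: [3.085, -0.472, -0.05]
force: [-0.5, -0.1, -0.3]
width: 0.0087
```

>>> carry_out:
  commands:
    - {"gripper":0,"dp":[0,3,0.1],"spin":0}
    - {"gripper":0,"dp":[0,5,0.1],"spin":0}
    - {"gripper":0,"dp":[0,7,0.2],"spin":0}
    - {"gripper":0,"dp":[0,8,0.2],"spin":0}
    - {"gripper":0,"dp":[0,8,0.2],"spin":0}

```text
clock: 63.9
eef_pos: [0.5925, -0.0567, 0.0754]
ee_rot: [3.085, -0.472, -0.051]
force: [-0.8, 1.7, 6.8]
width: 0.0087
```

>>> carry_out:
  commands:
    - {"gripper":0,"dp":[0,8,0.2],"spin":0}
    - {"gripper":0,"dp":[0,8,0.2],"spin":0}
    - {"gripper":0,"dp":[0,8,0.2],"spin":0}
    - {"gripper":0,"dp":[0,8,0.2],"spin":0}
    - {"gripper":0,"dp":[0,8,0.2],"spin":0}

```text
clock: 64.4
eef_pos: [0.5802, -0.095, 0.0754]
ee_rot: [3.085, -0.473, -0.052]
force: [-1.1, 2.2, 5.8]
width: 0.0091
```

>>> carry_out:
  commands:
    - {"gripper":0,"dp":[0,8,0.2],"spin":0}
    - {"gripper":0,"dp":[0,8,0.2],"spin":0}
    - {"gripper":0,"dp":[0,8,0.2],"spin":0}
    - {"gripper":0,"dp":[0,8,0.2],"spin":0}
    - {"gripper":0,"dp":[0,8,0.2],"spin":0}

```text
clock: 64.9
eef_pos: [0.5681, -0.1332, 0.0754]
ee_rot: [3.085, -0.473, -0.052]
force: [-2.1, 3.2, 6.1]
width: 0.0088
```

Run:
```python
from h import *
p0=np.array([.6022,-.0261,.0755]);go(p0);print('moved',dr(pose()[1])-dr(p0))
```

```text
tcp [ 0.5681 -0.1332  0.0754] yang -107.4 tilt [-0.036 -0.015 -0.999] w 0.0088 F [-2.1  3.2  6.1] t 64.9 dp [   0.4 -112.4   -2.9] dist 112
moved [112.5  -0.8]
```

>>> carry_out:
  commands:
    - {"gripper":0,"dp":[0,8,0.2],"spin":0}
    - {"gripper":0,"dp":[0,8,0.2],"spin":0}
    - {"gripper":0,"dp":[0,8,0.2],"spin":0}
    - {"gripper":0,"dp":[0,8,0.2],"spin":0}
    - {"gripper":0,"dp":[0,8,0.2],"spin":0}

```text
clock: 65.4
eef_pos: [0.5559, -0.1714, 0.0754]
ee_rot: [3.085, -0.473, -0.053]
force: [-2.2, 2.3, 6.9]
width: 0.0089
```

>>> carry_out:
  commands:
    - {"gripper":0,"dp":[0,7,0.2],"spin":0}
    - {"gripper":0,"dp":[0,6,0.1],"spin":0}
    - {"gripper":0,"dp":[0,5,0.1],"spin":0}
    - {"gripper":0,"dp":[0,4,0.1],"spin":0}
    - {"gripper":0,"dp":[0,3,0],"spin":0}

```text
clock: 65.9
eef_pos: [0.5481, -0.1956, 0.0754]
ee_rot: [3.084, -0.474, -0.053]
force: [-1.3, 1.7, 6.8]
width: 0.0089
```

>>> carry_out:
  commands:
    - {"gripper":0,"dp":[0,3,0],"spin":0}
    - {"gripper":0,"dp":[0,3,0],"spin":0}
    - {"gripper":0,"dp":[0,3,0.1],"spin":0}
    - {"gripper":0,"dp":[0,2,0.1],"spin":0}
    - {"gripper":0,"dp":[0,0,0],"spin":0}

```text
clock: 66.4
eef_pos: [0.5456, -0.2034, 0.0754]
ee_rot: [3.088, -0.472, -0.053]
force: [-1.8, 5.7, 6.8]
width: 0.0089
```

Run:
```python
from h import *
p0=np.array([.6022,-.0261,.0755]);go(p0);print('moved',dr(pose()[1])-dr(p0))
```

```text
tcp [ 0.5456 -0.2034  0.0754] yang -107.4 tilt [-0.036 -0.012 -0.999] w 0.0089 F [-1.8  5.7  6.8] t 66.4 dp [   0.9 -186.1   -4.3] dist 186
moved [186.1  -1.4]
```

>>> carry_out:
  commands:
    - {"gripper":0,"dp":[0,2,0],"spin":0}
    - {"gripper":0,"dp":[0,2,0.1],"spin":0}
    - {"gripper":0,"dp":[0,2,0],"spin":0}
    - {"gripper":0,"dp":[0,2,0.1],"spin":0}
    - {"gripper":0,"dp":[0,2,0],"spin":0}

```text
clock: 66.9
eef_pos: [0.5415, -0.2164, 0.0754]
ee_rot: [3.083, -0.473, -0.054]
force: [-3.5, -2.3, 5.0]
width: 0.0088
```

>>> carry_out:
  commands:
    - {"gripper":0,"dp":[0,2,0],"spin":0}
    - {"gripper":0,"dp":[0,2,0.1],"spin":0}
    - {"gripper":0,"dp":[0,2,0],"spin":0}
    - {"gripper":0,"dp":[0,1,0],"spin":0}
    - {"gripper":0,"dp":[0,0,0],"spin":0}

```text
clock: 67.4
eef_pos: [0.5414, -0.2167, 0.0754]
ee_rot: [3.092, -0.47, -0.053]
force: [-0.1, 10.0, 7.6]
width: 0.0087
```

Run:
```python
from h import *
p0=np.array([.6022,-.0261,.0755]);go(p0);print('moved',dr(pose()[1])-dr(p0))
```

```text
tcp [ 0.5414 -0.2167  0.0754] yang -107.3 tilt [-0.035 -0.009 -0.999] w 0.0087 F [-0.1 10.   7.6] t 67.4 dp [   1.4 -200.    -3.9] dist 200
moved [200.1  -1.5]
```

>>> carry_out:
  commands:
    - {"gripper":0,"dp":[0,-4,0],"spin":0}
    - {"gripper":0.3,"dp":[0,0,0],"spin":0}
    - {"gripper":0.3,"dp":[0,0,0],"spin":0}
    - {"gripper":0.3,"dp":[0,0,0],"spin":0}
    - {"gripper":0.3,"dp":[0,0,0],"spin":0}

```text
clock: 67.9
eef_pos: [0.5415, -0.2178, 0.0745]
ee_rot: [3.085, -0.473, -0.052]
force: [0.6, 0.5, -0.2]
width: 0.0257
```

>>> carry_out:
  commands:
    - {"gripper":0.3,"dp":[0,0,-10],"spin":0}
    - {"gripper":0.3,"dp":[0,0,-20],"spin":0}
    - {"gripper":0.3,"dp":[0,0,-40],"spin":0}
    - {"gripper":0.3,"dp":[0,0,-40],"spin":0}
    - {"gripper":0.3,"dp":[0,0,-40],"spin":0}

```text
clock: 68.4
eef_pos: [0.5472, -0.215, 0.227]
ee_rot: [3.085, -0.472, -0.051]
force: [0.2, -0.1, -0.1]
width: 0.0259
```

>>> carry_out:
  commands:
    - {"gripper":0.3,"dp":[0,-40,-10],"spin":0}
    - {"gripper":0.3,"dp":[0,-45,0],"spin":0}
    - {"gripper":0.3,"dp":[0,-45,0],"spin":0}
    - {"gripper":0.3,"dp":[0,-45,0],"spin":0}
    - {"gripper":0.3,"dp":[0,-30,0],"spin":0}

```text
clock: 68.9
eef_pos: [0.6095, -0.0148, 0.2303]
ee_rot: [3.088, -0.466, -0.051]
force: [-0.2, 1.3, -0.1]
width: 0.0257
```

Run:
```python
from h import *
ct,it=snap('top','t40')
a=cv2.imread('pics/top0.png')
go([.6,0,.2])
# bar location now
H=(-.152+.2)*X+.581*Y+np.array([0,0,.085]);print('shut bar pred px',proj(ct,H).round(1),'y ends',[proj(ct,.048*X+y*Y+np.array([0,0,.085])).round(0) for y in(.521,.641)])
u,v=proj(ct,H).astype(int)
print([int(x) for x in it[v,u-20:u+25].mean(1)])
for t in('tape_roll','stapler','mug','pen_pot','mouse','dish1','coupling_a'): find('top',t,ct,.02,k=2)
cs,im=snap('scene','s40');find('scene','dish1',cs,.02);find('scene','handle',cs,.085,k=1);find('scene','coupling_a',cs,.03)
```

```text
tcp [ 0.6105 -0.0088  0.2298] yang -106.8 tilt [-0.034 -0.01  -0.999] w 0.0256 F [ 0.3  4.7 -0.2] t 69.0 dp [-11.7  -6.   30.1] dist 33
shut bar pred px [423.3 247.3] y ends [array([416., 273.]), array([431., 222.])]
[49, 49, 49, 49, 50, 50, 49, 48, 48, 47, 48, 49, 50, 49, 47, 58, 98, 155, 202, 209, 179, 137, 95, 64, 51, 48, 50, 49, 47, 41, 33, 30, 28, 27, 28, 28, 29, 28, 33, 33, 35, 35, 33, 34, 42]
tape_roll 0.74 [188.5 223.2  28.2  30.9] -> [0.6031 0.3228 0.02  ]
stapler 0.95 [236.4 347.8  65.8  21.8] -> [0.3129 0.2035 0.02  ]
mug 0.70 [249.8 159.4  41.7  46.1] -> [0.7581 0.1799 0.02  ]
pen_pot 0.86 [187.3 163.4  44.2  40.1] -> [0.7481 0.33   0.02  ]
dish1 0.75 [213.3 290.4  38.  129.9] -> [ 0.5024 -0.2519  0.02  ]
handle 0.57 [215.8 289.7  41.1 129. ] -> [ 0.5902 -0.2583  0.085 ]
coupling_a 0.35 [216.4 290.8  34.3 132.5] -> [ 0.5201 -0.2479  0.03  ]
```

>>> carry_out:
  commands:
    - {"gripper":0.3,"dp":[0,0,0],"spin":0}
    - {"gripper":0.3,"dp":[0,0,0],"spin":0}
    - {"gripper":0.3,"dp":[0,0,0],"spin":0}
    - {"gripper":0.3,"dp":[0,0,0],"spin":0}
    - {"gripper":0.3,"dp":[0,0,0],"spin":0}

```text
clock: 70.0
eef_pos: [0.6089, -0.019, 0.2295]
ee_rot: [3.085, -0.472, -0.052]
force: [0.1, 0.0, -0.9]
width: 0.0253
```

Run:
```python
from h import *
go([.6,0,.2]);cs,im=snap('scene','s41');find('scene','mouse',cs,.02,k=1);find('scene','mug',cs,.05,k=1)
a=cv2.imread('pics/scene0.png').astype(int);b=im[:,:,::-1].astype(int)
print('mouse area diff',abs(a-b)[295:340,350:400].mean())
ct,it=snap('top');w=it[247,415:432].mean(1)-49;print('bar col',(w*np.arange(415,432)).clip(0)[:].sum()/w.clip(0).sum(),proj(ct,.0467*X+.581*Y+np.array([0,0,.085])))
manip.job_done()
```

```text
tcp [ 0.6089 -0.019   0.2295] yang -107.4 tilt [-0.036 -0.015 -0.999] w 0.0253 F [ 0.1  0.  -0.9] t 70.0 dp [-13.3 -16.3  29.5] dist 36
mouse 0.57 [374.9 316.3  47.9  44. ] -> [0.7261 0.0221 0.02  ]
mug 0.70 [455.1 293.   65.9  62. ] -> [0.7629 0.1853 0.05  ]
mouse area diff 1.7678518518518518
bar col 421.9336283185841 [422.73899718 247.10113064]
the job is handed in; nothing more can be done
```

I finished the job and handed it in at 70 s. I pulled the drawer out to its stop and stood both couplings in the narrow bay. All five dishes are nested in one stack in the wide bay, and the drawer is pushed home. The dishes include the one that got knocked aside during the run. The couplings went in before the dishes, because one was standing in a dish.

**Last checks**
- **Drawer:** it travelled 200 mm, and the force reversed as the catch snapped in. After I let go, the handle sat within about 2 mm of where it should be when shut.
- **Stack and couplings:** the stack seated at the expected height each time. Before closing, the scene camera showed the dishes in a straight column with both couplings upright. I can't see inside the shut drawer, so I don't know if a coupling tipped as it closed.
- **Other things on the desk:** tape roll, stapler, pen pot, mug and mouse were all found where they started, to within the detector's noise of up to about 10 mm. The mouse was missed in the last top picture but found in the scene picture.
- **Arm:** at 35.6 s the last joint reached the end of its range (−2.69 rad) during a spin. I backed it off at once, but the tool kept a 2° tilt for the rest of the run. I don't know whether it went past the limit.

I had used all 16 picture views by the last three placements, so those and the final checks rely on measurements rather than pictures I looked at.

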